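# Press the coupling pin home in the wagon chassis

### The job

Set the wooden wagon chassis flat in the throat of the hand press, pin end first and squarely against the rear stop, so that the pin stands under the ram. Then pull the sprung lever down until the pin is driven fully home, flush with the wood, and you feel it go solid: firmly, but never so hard that the wood is crushed. Let the lever come back up, leave the chassis lying in the press, and leave everything else where it stands.

Things in the scene. Friction and masses are not known exactly. Their poses are not given: they have to be found in the camera images.
- chassis: Loose pale wooden wagon chassis, a block 110 (x) x 44 (y) x 36 (z) mm, about 0.12 kg. Origin: centre of its underside. x points to its square end (at +55 mm); a dowel pin stands on its top at x = +30 mm; the -x end is rounded in plan (radius 22 mm). Sides flat from x = -33 to +55. At first it lies on the bench, the square end pointing away from the robot and somewhat to the right, z up.
- pin_top (a point): Centre of the top of the round wooden coupling pin, 12 mm diameter, in the chassis. At first it stands 7 to 10 mm above the chassis top; home, it is level with it.
- pin (a joint): How far the pin is driven in (m): 0 = 10 mm proud, 0.010 = flush. It is tight and moves only under some 22 N.
- press: Grey cast hand press (rack press) fixed to the bench, about 260 mm high. Origin on the bench under the ram axis; x points from its open front back to its column, y to its left, z up. It is turned so that its front looks to the left of the robot. Foot x -84 to +121, y -58 to +58, 10 mm high. Column from x = +58 back, up to z = 230. The square ram rises above the head to z = 260 at rest.
- head_front (a point): Lower front edge, mid, of the press head that overhangs the throat: x -54 (bolts to -60), z 112 mm in the press frame. The head is 64 mm wide, up to z = 206. Head and lever leave no room for an upright gripper: reach in from the front with the gripper leaning back towards -x by about 35 degrees, holding the chassis by its flat sides 28 mm on the rounded side of its origin.
- anvil: Steel plate in the press on which the work lies. Origin: centre of its top under the ram axis, 16 mm above the bench; axes as the press. Plate x -72 to +28, y -31 to +31 mm. The flat round ram nose, 26 mm diameter, hangs 58 to 66 mm above it at rest: a screwed nose, set differently for each job, so that the lever angle at which the work goes solid is not known beforehand.
- stop_face (a point): Centre of the front face of the stop strip across the rear of the anvil, which stands 13 mm above the plate, 62 mm wide; x +25.5 mm in the anvil frame. With the square end of the chassis against it, the chassis lies with its origin at x -29.5, y 0 in the anvil frame and the pin is under the ram.
- lever (a joint): Angle of the press lever (rad): 0 = at rest, up; grows as it is pulled down; stop of the empty press 1.55. Each rad lowers the ram 22 mm. With the chassis in place the pin is home and the ram solid on the wood somewhere from 1.0 to 1.4, according to the nose setting. A spring swings it up when let go, so ride it back up before opening the fingers.
- lever_ball (a point): Centre of the black ball (30 mm diameter) on the lever's end. Grip it from above, fingers closing along the press's y; it turns in the fingers. At rest it is at x -74, z 304 mm in the press frame and 170 mm from the pinion. Along its circle it takes 2 to 5 N for the spring, 5 to 9 N while the pin moves, then goes solid: 13 N is a firm press, over 25 N may crush the wood.
- pinion (a point): Centre of the ball's circle, on the lever's axis (the axis runs along the press's y): x +24, y -75, z 165 mm in the press frame. From rest, 55 degrees above level on the front (-x) side, the ball swings forward and down about it; at 1.2 rad it is at x -143, z 124.
- bin_3: Fixed open card bin with flat toy parts standing in it, 217 x 200 mm, up to 280 mm high with its parts, on the left of the bench; origin: centre of its underside. An obstacle to keep clear of.
- wood_glue: White glue bottle, 58 mm diameter, 187 mm high, standing behind the work, close in front of two fixed card bins, 200 mm high; origin: centre of its underside. Bystander.
- wheel_a: Loose wooden toy wheel, 36 mm diameter, 14 mm thick, flat on the bench near its front edge. Bystander.
- wheel_b: Another such loose toy wheel. Bystander.
- sanding_block: Cork sanding block, 63 x 101 x 34 mm, on the bench right of the press. Bystander.
Things that resemble listed ones, but are neither listed nor needed, are in the scene too. What is shaped like the chassis but black or yellow is not meant.

How it is judged:
By the outcome, as a careful person would: the job done as asked, in the order asked, and still so for the second after the job is handed in, with the robot touching nothing.
It also fails if it takes over 69 s, if anything falls off the work surface, if the arm or the gripper's body presses on something with over 40 N, if the wrist force passes 120 N, or if a joint passes its speed limit or range.

### The arm

A 7-joint arm with a two-finger parallel gripper is mounted at the origin on a cart in front of the work surface, level with it; the furniture and walls round the work are solid. World frame = base frame: x ahead of the robot, y to its left, z up, the work surface at z = 0. Lengths are in m, angles in rad, forces in N, time in s.
With the tool pointing down it reaches from about 0.425 to 0.925 m from the base axis. Payload 6.8 kg.
Tool frame: the origin (TCP) lies between the finger pads; the fingertips stand 11 mm ahead of it and the grasp point (between the pads) lies 8 mm behind it; z points along the fingers, y is the line along which they close (so a half turn about z gives the same grasp; the last joint's range is limited). The gripper opens to 85 mm and grips with 20 to 120 N. Pads are 22 mm wide; open, the fingers measure 114 mm over their backs; the gripper's body (76 mm by 85 mm) begins 54 mm behind the grasp point. The pads swing forward as they close: fully open they stand 13 mm farther back than shut.
Start: joints at [1.069, 0.477, 0.022, 1.555, -0.011, 1.109, -0.083], TCP at [0.259, -0.623, 0.242] pointing down, gripper open.
Joint ranges: [-2.96, 2.96], [-0.34, 2.1], [-1.41, 1.46], [0.24, 2.44], [-1.37, 4.51], [0.17, 1.92], [-2.96, 2.96]. Speed limits (rad/s): [2.39, 2.39, 3.14, 3.14, 3.14, 3.14, 3.14].

### API

Orientations are given as a rotation vector (axis times angle).
In Python, from bench import r gives the robot as it stands.
- The arm moves only by the tool send_rows, never from a script. Its argument "deltas" is a list of rows, each an object of numbers: "dx", "dy", "dz": the shift along the world's x, y, z in mm; "rx", "ry", "rz": the turn, a rotation vector about the world's x, y, z in degrees. A call has 1 to 5 rows; each row is the pose to reach, as a shift and turn from the pose commanded when the call began; what a row does not reach only later rows make up. A row lasts 1/12 s, in which the tool goes at most 41.7 mm and 7.16 degrees, less where a joint would pass 70% of its speed; a pose out of reach is approached as far as the arm can. A call with a gripper value outside its range is refused whole. "jaw" is the finger opening in mm, from 0 to 85.4, set as the call begins (left out, the last holds). The fingers move at their own pace and stop on an object; "newtons" is the grip in N (left out, the last holds). Time passes only in rows, so rows that repeat a pose let the fingers close. It gives the time, the measured TCP pose, the force, the opening and the grip force at its end, in the units of the state.
- r.get_obs(): the state, without advancing time (a new reading comes with each control period).
- r.grab_frame(name): name is "scene" or "top" or "wrist"; returns a dict with "frame" (384x512x3 uint8, blue, green, red), "z_map" (384x512 float32, m along the optical axis (not along the pixel's ray), 0 where there is no reading), "vertical_fov" (degrees; the focal length in pixels is half the picture's height over the tangent of half this angle, whatever the lens; pixels are square), "cx", "cy" (the principal point, pixels), "xyz" and "orientation" of the camera in the world. Camera axes: x right, y down, z forward; pixel columns grow to the right and rows downward; lengths in m; the calibration is good to about 2 mm. A picture is of the moment at which its call begins.
- r.hand_in(): hands the job in; it is judged then, once.
The state is a dict: "clock": time; "joints": joint angles; "qvel": joint speeds; "tau": joint torques, N m; "tcp_pos": TCP position; "orientation": TCP orientation; "contact_force": force on the tool from outside, world axes, zero at the start; "moment": the same for the moment, N m; "grip_width": finger opening in m; "gripper_force": force on a finger pad.
Only numpy, scipy, OpenCV 4.12 (cv2) and the standard library are available. Lean on these libraries where they do the work, as an engineer would, in place of code of your own. Each camera call takes 0.05 s, during which the arm holds its last target. There are 200 camera calls.

## Working session

There is one attempt and no reset: what is moved stays moved. The work goes in short steps, Python scripts to look and compute and a tool call to move; the robot and the scene stay as the last step left them, time stands still between calls to the robot, and variables do not carry over. Pictures are saved under pics/ and viewed, at most 10 in all, crops included, and the job is handed in when it is done.

Besides the shell and the picture viewer there is one more tool, called after "Emit:" as name([rows], argument=value, ...), one row to a line, values as JSON. send_rows: Moves the arm, as the interface text tells. Its arguments: {"type":"object","properties":{"deltas":{"type":"array","items":{"type":"object","properties":{"dx":{"type":"number"},"dy":{"type":"number"},"dz":{"type":"number"},"rx":{"type":"number"},"ry":{"type":"number"},"rz":{"type":"number"}}}},"jaw":{"type":"number"},"newtons":{"type":"number"}},"required":["deltas"]}

```bash
ls; mkdir -p pics; cat > h.py <<'E'
import numpy as np,cv2,pickle
from scipy.spatial.transform import Rotation as R
def grab(n,tag):
    from bench import r
    f=r.grab_frame(n); pickle.dump(f,open(f'pics/{tag}.pkl','wb')); cv2.imwrite(f'pics/{tag}.png',f['frame']); return f
def load(tag): return pickle.load(open(f'pics/{tag}.pkl','rb'))
def cam(f):
    h=f['frame'].shape[0]; fl=h/2/np.tan(np.radians(f['vertical_fov'])/2)
    o=np.asarray(f['orientation'],float)
    M=R.from_rotvec(o).as_matrix() if o.size==3 else o
    return fl,M,np.asarray(f['xyz'])
def cloud(f):
    fl,M,t=cam(f); z=f['z_map']; v,u=np.indices(z.shape)
    P=np.stack([(u-f['cx'])/fl*z,(v-f['cy'])/fl*z,z],-1)@M.T+t
    P[z==0]=np.nan; return P
def proj(f,p):
    fl,M,t=cam(f); c=(np.asarray(p)-t)@M; return c[...,:2]/c[...,2:]*fl+[f['cx'],f['cy']]
E
python3 - <<'E'
from h import *
from bench import r
for n in ['scene','top']:
    f=grab(n,n+'0'); print(n,f['xyz'],f['orientation'],f['vertical_fov'],f['cx'],f['cy'])
a=cv2.imread('pics/scene0.png');b=cv2.imread('pics/top0.png')
print(r.get_obs())
E
```

```text
pics
scene [-0.57742226  1.15173047  1.09315295] [-0.92568335  2.2392381  -1.26611646] 48.610575168914885 260.52778826515157 195.32227463981954
top [0.45502134 0.10986218 1.35294773] [-2.15531719  2.20576513 -0.05748204] 57.84305923592593 258.85179767632957 191.4054988907714
{'clock': 0.1, 'joints': array([ 1.06891877,  0.47775197,  0.02236877,  1.55633094, -0.01152364,
        1.10931215, -0.08307962]), 'qvel': array([ 2.34453535e-05, -5.22303650e-04, -5.52159999e-04, -1.06478552e-03,
        8.61303112e-04, -1.42351617e-03,  3.76654486e-04]), 'tau': array([ 3.57787671e-03, -5.97775412e+01,  1.61308408e+00, -2.81956011e+01,
        1.27566716e-02,  5.03339790e-03, -6.27073996e-05]), 'tcp_pos': array([ 0.25877038, -0.62287505,  0.24140941]), 'orientation': array([-3.07931023e+00, -6.14250263e-01,  6.87830417e-04]), 'contact_force': array([ 1.08306361, -0.33315665,  0.03935934]), 'moment': array([ 0.00080878,  0.0147121 , -0.02457811]), 'gripper_force': 0.0, 'grip_width': 0.08544735212627248}
```

View pics/scene0.png

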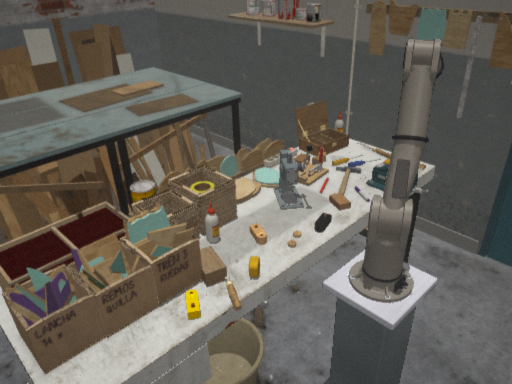

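View pics/top0.png

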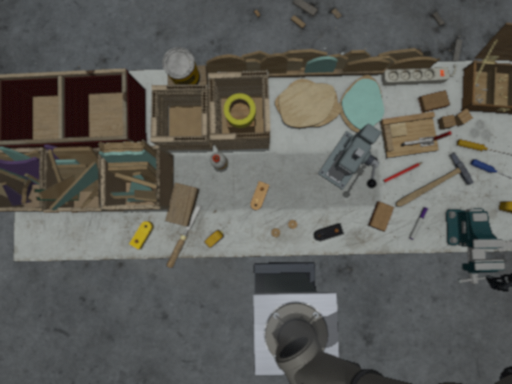

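Top view: candidates for the chassis are the pale-wood block (260,195), yellow ones (142,235) and (214,238), and a black one (328,231). I choose the pale one at (260,195). The press is at (350,160), the lever ball at (372,183), the glue at (218,158), and the wheels at (276,232) and (292,223). I'll check the choice in a close crop.

```bash
python3 - <<'E'
from h import *
f=load('top0'); a=f['frame'][120:250,200:400]; cv2.imwrite('pics/c1.png',cv2.resize(a,None,fx=4,fy=4,interpolation=cv2.INTER_CUBIC))
P=cloud(f)
print(np.nanmedian(P[200:205,235:245].reshape(-1,3),0))
for (u,v) in [(260,195),(218,158),(372,183),(276,232),(292,223),(328,231),(381,216)]: print(u,v,P[v,u].round(3))
# press point cloud
s=P[120:200,310:400].reshape(-1,3)
for lo,hi in [(.006,.014),(.19,.215),(.215,.24),(.245,.275),(.28,.34)]:
    q=s[(s[:,2]>lo)&(s[:,2]<hi)]; print(lo,len(q),q.mean(0).round(3),q.min(0).round(3),q.max(0).round(3))
E
```

```text
[5.06034405e-01 2.04095424e-01 3.01016688e-04]
260 195 [0.53  0.123 0.032]
218 158 [0.655 0.265 0.159]
372 183 [ 0.541 -0.213  0.32 ]
276 232 [0.387 0.065 0.013]
292 223 [0.42  0.003 0.014]
328 231 [ 0.388 -0.129  0.039]
381 216 [ 0.44  -0.332  0.031]
0.006 691 [ 0.662 -0.209  0.01 ] [ 0.503 -0.419  0.006] [ 0.818 -0.07   0.014]
0.19 635 [ 0.647 -0.195  0.205] [ 0.584 -0.26   0.19 ] [ 0.738 -0.142  0.215]
0.215 300 [ 0.702 -0.237  0.229] [ 0.583 -0.277  0.216] [ 0.743 -0.18   0.239]
0.245 73 [ 0.632 -0.2    0.259] [ 0.564 -0.239  0.246] [ 0.658 -0.18   0.274]
0.28 82 [ 0.542 -0.212  0.313] [ 0.528 -0.228  0.282] [ 0.56  -0.199  0.321]
```

View pics/c1.png

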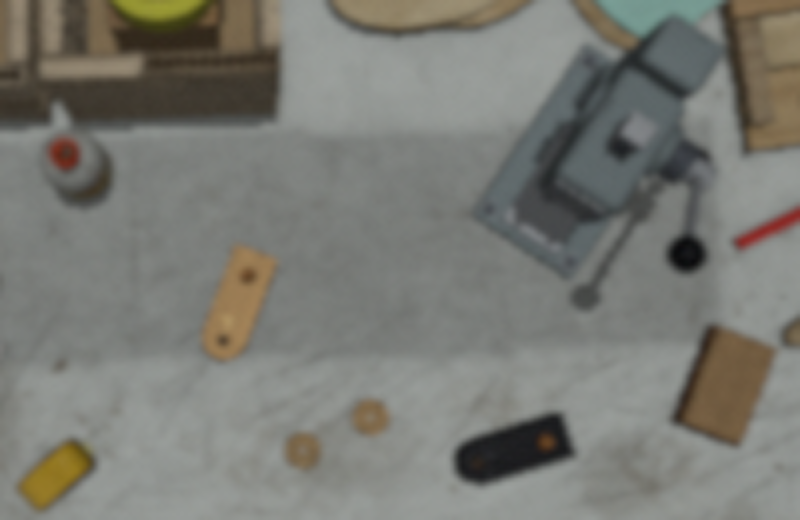

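The crop confirms it: a pale chassis with its pin at the square end, crop (248,275), and the rounded end at (222,350). The press foot's corners are at (475,210), (570,278) and (590,45), and the ball is at (686,254). Next I fit the poses.

```bash
cat >> h.py <<'E'
def ray(f,u,v,z):
    fl,M,t=cam(f); d=M@np.array([(u-f['cx'])/fl,(v-f['cy'])/fl,1]); return t+d*(z-t[2])/d[2]
def fitpress(f,box=None):
    # foot + head-top + ball points -> (x,y,yaw)
    from scipy.optimize import least_squares
    P=cloud(f).reshape(-1,3); P=P[np.isfinite(P[:,0])]
    P=P[np.hypot(P[:,0]-.66,P[:,1]+.21)<.25]
    ball=P[(P[:,2]>.29)&(P[:,2]<.335)]
    c=least_squares(lambda c:np.linalg.norm(ball-c,axis=1)-.015,np.r_[ball.mean(0)-[0,0,.01]],loss='soft_l1',f_scale=.002).x
    return c,P
E
python3 - <<'E'
from h import *
f=load('top0'); 
c,P=fitpress(f); print('ball',c.round(4))
C=[(318.75,172.5),(342.5,189.5),(347.5,131.25)]
q=[ray(f,*p,.010)[:2] for p in C]; print(np.round(q,4), np.linalg.norm(q[0]-q[1]),np.linalg.norm(q[0]-q[2]))
for lo,hi in [(.200,.211),(.224,.236)]:
    s=P[(P[:,2]>lo)&(P[:,2]<hi)]; s=s[np.hypot(*(s[:,:2]-[.66,-.2]).T)<.12]
    print(lo,len(s),cv2.minAreaRect((s[:,:2]*1000).astype(np.float32)))
s=P[(P[:,2]>.252)&(P[:,2]<.268)&(P[:,0]>.6)]; print('ram',len(s),s.mean(0),s.max(0)-s.min(0))
hsv=cv2.cvtColor(f['frame'],cv2.COLOR_BGR2HSV); m=np.zeros((384,512),np.uint8)
sub=hsv[175:215,245:275]; m[175:215,245:275]=(sub[...,1]>80)
n,l,st,ce=cv2.connectedComponentsWithStats(m); k=1+st[1:,4].argmax(); v,u=np.where(l==k); print(st[k])
W=np.array([ray(f,a,b,.036)[:2] for a,b in zip(u,v)])*1000; print(cv2.minAreaRect(W.astype(np.float32)))
print('sq corners', [ray(f,200+a/4,120+b/4,.036)[:2].round(4) for a,b in [(237,243),(280,261)]],'round end',ray(f,200+221/4,120+361/4,.036),'pin',ray(f,200+248/4,120+275/4,.045))
E
```

```text
ball [ 0.5428 -0.214   0.3044]
[[ 0.613  -0.1062]
 [ 0.5447 -0.1954]
 [ 0.7721 -0.2237]] 0.11230338056054412 0.19780159695308375
0.2 542 ((648.8767700195312, -224.44692993164062), (108.16090393066406, 146.88424682617188), 54.57110595703125)
0.224 257 ((665.9229736328125, -225.48768615722656), (77.90393829345703, 155.99961853027344), 78.76053619384766)
ram 55 [ 0.64483342 -0.19392857  0.25912325] [0.02628673 0.02758887 0.01111737]
[251 182  18  28 290]
((526.7120361328125, 128.01063537597656), (41.3412971496582, 106.72929382324219), 68.1143798828125)
sq corners [array([0.5838, 0.1249]), array([0.5657, 0.0844])] round end [0.47208841 0.14259751 0.036     ] pin [0.55240048 0.11512008 0.045     ]
```

```bash
python3 - <<'E'
from h import *
from bench import r
f=grab('wrist','w0'); o=r.get_obs(); T=R.from_rotvec(o['orientation']).as_matrix()
fl,M,t=cam(f); print('cam in tool',(T.T@(t-o['tcp_pos'])).round(4)); print((T.T@M).round(3),f['vertical_fov']); print(T.round(3))
# target for viewing/grasp: tilt/yaw composed
def tool(yaw,tilt): # flipped: y_tool=+y
    return (R.from_euler('z',yaw,degrees=True)*R.from_euler('y',-tilt,degrees=True)*R.from_rotvec([0,np.pi,0]))
G=tool(-22,0); print(G.as_matrix().round(3),(G*R.from_matrix(T).inv()).as_rotvec(degrees=True))
E
```

```text
cam in tool [ 0.0758 -0.0004 -0.1315]
[[-0.    -0.954 -0.3  ]
 [ 1.    -0.     0.   ]
 [-0.    -0.3    0.954]] 65.71930929519843
[[ 0.923  0.384 -0.001]
 [ 0.384 -0.923  0.001]
 [-0.    -0.001 -1.   ]]
[[-0.927  0.375  0.   ]
 [ 0.375  0.927 -0.   ]
 [-0.     0.    -1.   ]] [ 7.08316558e-03 -1.00481925e-01  1.35436108e+02]
```

Emit:
send_rows([
  {"dy": 12,"dz": 30,"rz": 7},
  {"dy": 24,"dz": 60,"rz": 14},
  {"dy": 36,"dz": 90,"rz": 21},
  {"dy": 48,"dz": 120,"rz": 28},
  {"dy": 60,"dz": 150,"rz": 35},
], jaw=85)

```text
$.deltas[0]: bad value
```

Emit:
send_rows([
  {"dx": 16,"dy": 36,"rz": 7},
  {"dx": 32,"dy": 72,"rz": 14},
  {"dx": 48,"dy": 108,"rz": 21},
  {"dx": 64,"dy": 144,"rz": 28},
  {"dx": 80,"dy": 180,"rz": 35},
])

```text
$.deltas[0]: bad value
```

Emit:
send_rows([
  {"dx": 14,"dy": 36,"rz": 7},
  {"dx": 28,"dy": 72,"rz": 14},
  {"dx": 42,"dy": 108,"rz": 21},
  {"dx": 56,"dy": 144,"rz": 28},
  {"dx": 70,"dy": 180,"rz": 35},
])

```text
$.deltas[0]: bad value
```

Emit:
send_rows([
  {"dx": 10,"dy": 30,"dz": 2,"rz": 4},
  {"dx": 20,"dy": 60,"dz": 4,"rz": 8},
  {"dx": 30,"dy": 90,"dz": 6,"rz": 12},
  {"dx": 40,"dy": 120,"dz": 8,"rz": 16},
  {"dx": 50,"dy": 153,"dz": 10,"rz": 16},
])

```text
$.deltas[0]: bad value
```

Emit:
send_rows([
  {"rx": -3.9,"ry": -5.4},
  {"rx": -7.9,"ry": -10.8},
  {"rx": -11.8,"ry": -16.2},
  {"rx": -11.8,"ry": -16.2},
  {"rx": -11.8,"ry": -16.2},
])

```text
$.deltas[0]: bad value
```

```bash
python3 - <<'E'
from h import *
from bench import r
f=grab('wrist','w1'); o=r.get_obs(); print(o['clock'],o['tcp_pos'],R.from_rotvec(o['orientation']).as_matrix().round(3),o['joints'].round(2))
cv2.imwrite('pics/w1b.png',cv2.resize(f['frame'],None,fx=1.5,fy=1.5))
E
```

```text
0.2 [ 0.25885512 -0.62304069  0.24169574] [[ 0.923  0.384 -0.001]
 [ 0.384 -0.923  0.001]
 [-0.    -0.001 -1.   ]] [ 1.07  0.48  0.02  1.56 -0.01  1.11 -0.08]
```

View pics/w1b.png

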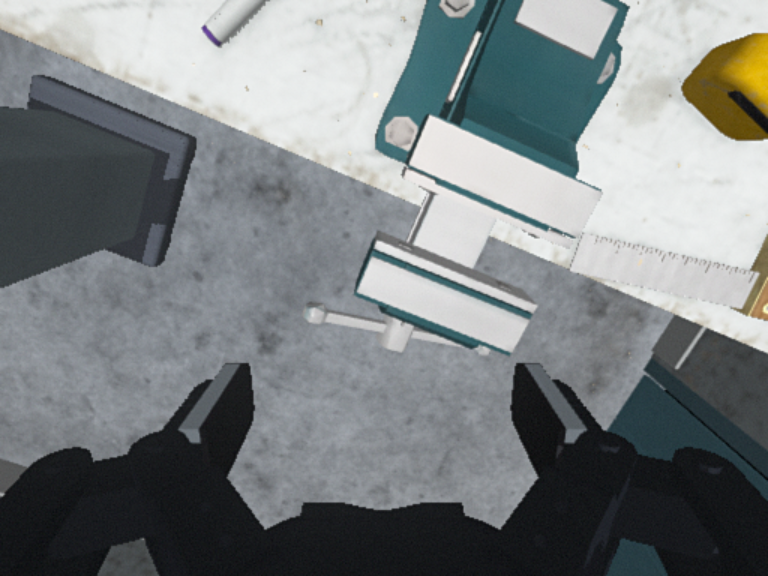

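The arm hasn't moved; the view still shows the start position, with the green vise around (490,200). The rows probably need all six keys, so I'll try that.

Emit:
send_rows([
  {"dx": 0,"dy": 12,"dz": 30,"rx": 0,"ry": 0,"rz": 7},
  {"dx": 0,"dy": 24,"dz": 60,"rx": 0,"ry": 0,"rz": 14},
  {"dx": 0,"dy": 36,"dz": 90,"rx": 0,"ry": 0,"rz": 21},
  {"dx": 0,"dy": 48,"dz": 120,"rx": 0,"ry": 0,"rz": 28},
  {"dx": 0,"dy": 60,"dz": 150,"rx": 0,"ry": 0,"rz": 35},
])

```text
clock: 0.62
tcp_pos: [0.2588, -0.5625, 0.3935]
orientation: [-2.749, -1.521, 0.0]
contact_force: [-0.3, -0.3, 0.8]
grip_width: 0.0851
gripper_force: 0.0
```

Emit:
send_rows([
  {"dx": 16,"dy": 36,"dz": 0,"rx": 0,"ry": 0,"rz": 7},
  {"dx": 32,"dy": 72,"dz": 0,"rx": 0,"ry": 0,"rz": 14},
  {"dx": 48,"dy": 108,"dz": 0,"rx": 0,"ry": 0,"rz": 21},
  {"dx": 64,"dy": 144,"dz": 0,"rx": 0,"ry": 0,"rz": 28},
  {"dx": 80,"dy": 180,"dz": 0,"rx": 0,"ry": 0,"rz": 35},
])

```text
clock: 1.03
tcp_pos: [0.3393, -0.3814, 0.3923]
orientation: [2.165, 2.277, -0.0]
contact_force: [-0.1, -0.1, -1.1]
grip_width: 0.0856
gripper_force: 0.0
```

Emit:
send_rows([
  {"dx": 14,"dy": 36,"dz": 0,"rx": 0,"ry": 0,"rz": 7},
  {"dx": 28,"dy": 72,"dz": 0,"rx": 0,"ry": 0,"rz": 14},
  {"dx": 42,"dy": 108,"dz": 0,"rx": 0,"ry": 0,"rz": 21},
  {"dx": 56,"dy": 144,"dz": 0,"rx": 0,"ry": 0,"rz": 28},
  {"dx": 70,"dy": 180,"dz": 0,"rx": 0,"ry": 0,"rz": 35},
])

```text
clock: 1.45
tcp_pos: [0.4091, -0.2015, 0.3924]
orientation: [1.38, 2.822, -0.001]
contact_force: [0.6, -0.2, 0.5]
grip_width: 0.0853
gripper_force: 0.0
```

Emit:
send_rows([
  {"dx": 10,"dy": 30,"dz": 2,"rx": 0,"ry": 0,"rz": 4},
  {"dx": 20,"dy": 60,"dz": 4,"rx": 0,"ry": 0,"rz": 8},
  {"dx": 30,"dy": 90,"dz": 6,"rx": 0,"ry": 0,"rz": 12},
  {"dx": 40,"dy": 120,"dz": 8,"rx": 0,"ry": 0,"rz": 16},
  {"dx": 50,"dy": 153,"dz": 10,"rx": 0,"ry": 0,"rz": 16},
])

```text
clock: 1.87
tcp_pos: [0.459, -0.0494, 0.4024]
orientation: [0.978, 2.985, -0.001]
contact_force: [0.1, -0.5, 0.4]
grip_width: 0.0854
gripper_force: 0.0
```

Emit:
send_rows([
  {"dx": 0,"dy": 0,"dz": 0,"rx": -3.9,"ry": -5.4,"rz": 0},
  {"dx": 0,"dy": 0,"dz": 0,"rx": -7.9,"ry": -10.8,"rz": 0},
  {"dx": 0,"dy": 0,"dz": 0,"rx": -11.8,"ry": -16.2,"rz": 0},
  {"dx": 0,"dy": 0,"dz": 0,"rx": -11.8,"ry": -16.2,"rz": 0},
])

```text
clock: 2.2
tcp_pos: [0.4565, -0.0477, 0.4014]
orientation: [0.869, 2.662, -0.157]
contact_force: [-1.3, 0.7, -0.6]
grip_width: 0.0852
gripper_force: 0.0
```

```bash
python3 - <<'E'
from h import *
from bench import r
f=grab('wrist','w2'); o=r.get_obs(); print(o['clock'],o['tcp_pos'],R.from_rotvec(o['orientation']).as_matrix().round(3),o['joints'].round(2))
cv2.imwrite('pics/w2b.png',cv2.resize(f['frame'],None,fx=1.5,fy=1.5))
E
```

```text
2.25 [ 0.45723193 -0.04897922  0.4020574 ] [[-0.757  0.592  0.277]
 [ 0.556  0.806 -0.203]
 [-0.344 -0.    -0.939]] [ 0.62 -0.16 -0.7   1.97  0.15  1.04  0.79]
```

View pics/w2b.png

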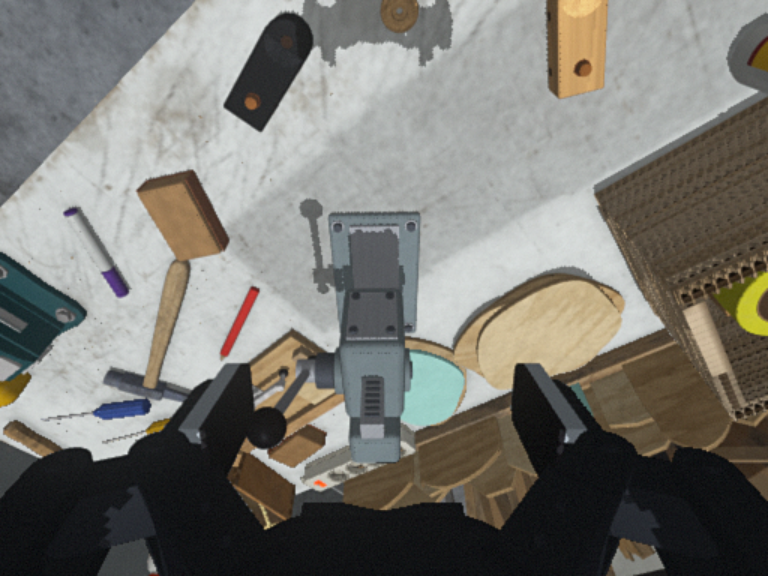

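The press is seen from the front: the foot's front corners are at (331,213) and (420,213), the plate at (375,260), the ball at (266,427). The pale chassis is at (577,50), with its pin at (583,68). I enlarge for precise corners.

```bash
python3 - <<'E'
from h import *
f=load('w2'); a=f['frame'][130:235,205:295]; cv2.imwrite('pics/c2.png',cv2.resize(a,None,fx=5.6,fy=5.6,interpolation=cv2.INTER_CUBIC))
E
```

```text
(no output)
```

View pics/c2.png

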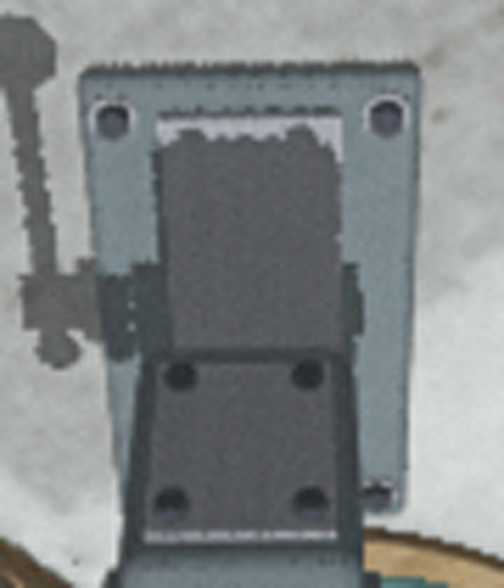

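```bash
python3 - <<'E'
from h import *
from scipy.optimize import least_squares
f=load('w2')
c=lambda a,b:(205+(a+.5)/5.6-.5,130+(b+.5)/5.6-.5)
obs=[((-84,58,10),c(417,74)),((-84,-58,10),c(81,74)),((-72,31,16),c(341,118)),((-72,-31,16),c(157,118)),((121,58,10),c(404,512)),((-74,-75,304),(266/1.5,427/1.5))]
M=np.array([o[0] for o in obs])/1000; U=np.array([o[1] for o in obs])
def w(p,X): 
    return R.from_euler('z',p[2]).apply(X)+[p[0],p[1],0]
for wts in (np.ones(6),[1,1,1,1,1,0]):
    s=least_squares(lambda p:((proj(f,w(p,M))-U)*np.array(wts)[:,None]).ravel(),[.646,-.199,-.63])
    print(s.x.round(4),np.degrees(s.x[2]).round(2)); print((proj(f,w(s.x,M))-U).round(1).tolist())
# depth checks
P=cloud(f); 
def reg(a,b,c2,d):
    q=P[int(130+b/5.6):int(130+d/5.6),int(205+a/5.6):int(205+c2/5.6)].reshape(-1,3); return np.nanmedian(q,0).round(4)
print('plate z',reg(190,180,310,320),'foot',reg(365,160,400,400),'bench',reg(440,100,490,250))
ball=P[275:295,165:190].reshape(-1,3); ball=ball[(ball[:,2]>.28)&(ball[:,2]<.33)]
print('ball',least_squares(lambda c:np.linalg.norm(ball-c,axis=1)-.015,ball.mean(0)+[.01,-.005,-.005],loss='soft_l1',f_scale=.002).x.round(4))
# top camera check with ball
p=s.x; print('pred ball',w(p,M[5:]), 'ram',w(p,np.array([[0,0,.26]])))
# chassis
hsv=cv2.cvtColor(f['frame'],cv2.COLOR_BGR2HSV); m=((hsv[...,1]>90)&(P[...,2]>.03)&(P[...,2]<.041)).astype(np.uint8); m[:, :350]=0; m[80:]=0
v,u=np.where(m); W=P[v,u,:2]*1000; print(len(W),cv2.minAreaRect(W.astype(np.float32)))
print('pin',ray(f,583/1.5,68/1.5,.045)[:2])
E
```

```text
[ 0.6431 -0.1965 -0.6138] -35.17
[[1.2, -0.1], [-1.2, 0.9], [0.2, -0.4], [-0.1, 0.0], [0.3, 1.1], [-0.2, -0.8]]
[ 0.6424 -0.1964 -0.6177] -35.39
[[1.2, -0.2], [-1.2, 0.5], [0.2, -0.6], [-0.1, -0.2], [-0.0, 1.1], [-0.4, -1.2]]
plate z [ 0.6263 -0.188   0.0164] foot [ 0.6687 -0.1588  0.0104] bench [ 6.528e-01 -1.135e-01  2.000e-04]
ball [ 0.5403 -0.2159  0.3046]
pred ball [[ 0.53867782 -0.21471255  0.304     ]] ram [[ 0.64244136 -0.19643336  0.26      ]]
2076 ((568.5108032226562, 187.22413635253906), (194.73605346679688, 84.66641998291016), 63.424774169921875)
pin [0.55015514 0.11590061]
```

```bash
cat >> h.py <<'E'
def tool(yaw,tilt):
    return (R.from_euler('z',yaw,degrees=True)*R.from_euler('y',-tilt,degrees=True)*R.from_rotvec([0,np.pi,0]))
def todo(grasp,yaw,tilt):
    """delta to put the grasp point at grasp (m) with yaw/tilt"""
    from bench import r
    o=r.get_obs(); G=tool(yaw,tilt); T=R.from_rotvec(o['orientation'])
    p=np.asarray(grasp)+G.apply([0,0,.008])
    print('t',round(o['clock'],2),'dmm',((p-o['tcp_pos'])*1000).round(1),'rot',(G*T.inv()).as_rotvec(degrees=True).round(1),'F',o['contact_force'].round(1),'j',o['joints'].round(2),'w',round(o['grip_width']*1000,1))
E
python3 - <<'E'
from h import *
todo([.498,.138,.21],-22,0)
E
```

```text
t 2.25 dmm [  40.8  187.  -200.1] rot [ 9.8 17.6 14.1] F [-0.2 -0.7  1. ] j [ 0.62 -0.16 -0.7   1.97  0.15  1.04  0.79] w 85.4
```

Emit:
send_rows([
  {"dx": 6,"dy": 27,"dz": -28,"rx": 1.4,"ry": 2.5,"rz": 2},
  {"dx": 12,"dy": 54,"dz": -57,"rx": 2.8,"ry": 5,"rz": 4},
  {"dx": 18,"dy": 80,"dz": -86,"rx": 4.2,"ry": 7.5,"rz": 6},
  {"dx": 24,"dy": 107,"dz": -114,"rx": 5.6,"ry": 10,"rz": 8},
  {"dx": 30,"dy": 134,"dz": -143,"rx": 7,"ry": 12.5,"rz": 10},
])

```text
clock: 2.67
tcp_pos: [0.4902, 0.0837, 0.2584]
orientation: [0.696, 2.968, -0.044]
contact_force: [0.3, -0.8, 0.3]
grip_width: 0.0857
gripper_force: 0.0
```

Emit:
send_rows([
  {"dx": 5,"dy": 27,"dz": -29,"rx": 1.4,"ry": 2.5,"rz": 2},
  {"dx": 11,"dy": 53,"dz": -57,"rx": 2.8,"ry": 5,"rz": 4},
  {"dx": 11,"dy": 53,"dz": -57,"rx": 2.8,"ry": 5,"rz": 4},
])

```text
clock: 2.92
tcp_pos: [0.4993, 0.1388, 0.1952]
orientation: [-0.602, -3.068, -0.006]
contact_force: [-0.7, -1.8, -0.3]
grip_width: 0.0854
gripper_force: 0.0
```

```bash
python3 - <<'E'
from h import *
f=grab('wrist','w3'); cv2.imwrite('pics/w3b.png',cv2.resize(f['frame'],None,fx=1.5,fy=1.5))
todo([.498,.138,.21],-22,0)
P=cloud(f); z=P[...,2]; hsv=cv2.cvtColor(f['frame'],cv2.COLOR_BGR2HSV)
m=((hsv[...,1]>70)&(z>.033)&(z<.039)).astype(np.uint8)
n,l,st,ce=cv2.connectedComponentsWithStats(m); k=1+st[1:,4].argmax(); print(st[k])
v,u=np.where(l==k); W=P[v,u,:2]*1000; rr=cv2.minAreaRect(W.astype(np.float32)); print(rr)
m=(z>.0405)&(z<.05)&(np.hypot(P[...,0]-.55,P[...,1]-.116)<.025); print('pin',m.sum(),P[m].mean(0).round(4),P[m][:,2].max())
E
```

```text
t 2.97 dmm [-1.7  0.8  4. ] rot [-0.2 -0.6  0.3] F [-1.  -0.1 -0.3] j [ 0.32  0.4  -0.87  1.92  0.36  0.99  0.47] w 85.4
[ 233  151   43   99 3759]
((524.1796875, 127.76045227050781), (43.4000358581543, 108.21456146240234), 68.03801727294922)
pin 114 [0.5516 0.117  0.0451] 0.047145499446736905
```

View pics/w3b.png

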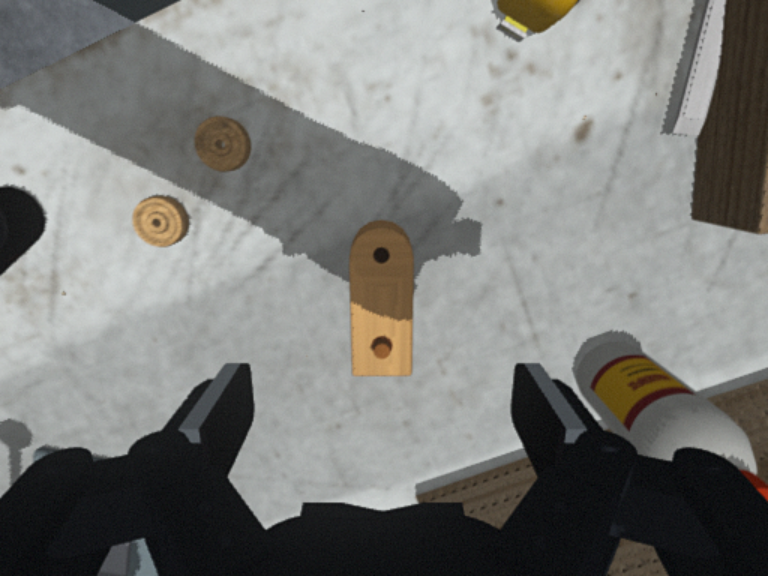

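Chassis centre (.524,.128), yaw -22°, viewed upright with the pin at (381,347). The fingers straddle its line. Next, tilt and descend.

```bash
python3 - <<'E'
from h import *
todo([.4982,.1383,.10],-22,36)
todo([.4982,.1383,.027],-22,36)
E
```

```text
t 2.97 dmm [   2.9   -0.7 -104.5] rot [-13.8 -33.9   0.3] F [-1.  -0.1 -0.3] j [ 0.32  0.4  -0.87  1.92  0.36  0.99  0.47] w 85.4
t 2.97 dmm [   2.9   -0.7 -177.5] rot [-13.8 -33.9   0.3] F [-1.  -0.1 -0.3] j [ 0.32  0.4  -0.87  1.92  0.36  0.99  0.47] w 85.4
```

Emit:
send_rows([
  {"dx": 0,"dy": 0,"dz": -20,"rx": -2.6,"ry": -6.3,"rz": 0},
  {"dx": 1,"dy": 0,"dz": -40,"rx": -5.2,"ry": -12.6,"rz": 0},
  {"dx": 2,"dy": 0,"dz": -60,"rx": -7.8,"ry": -18.9,"rz": 0},
  {"dx": 3,"dy": 0,"dz": -80,"rx": -10.4,"ry": -25.2,"rz": 0},
  {"dx": 3,"dy": 0,"dz": -104,"rx": -13,"ry": -31.5,"rz": 0},
])

```text
clock: 3.38
tcp_pos: [0.5052, 0.1313, 0.1188]
orientation: [0.536, 2.637, -0.143]
contact_force: [1.4, -0.2, -0.3]
grip_width: 0.0855
gripper_force: 0.0
```

Emit:
send_rows([
  {"dx": 0,"dy": 0,"dz": 0,"rx": -0.9,"ry": -2.2,"rz": 0},
  {"dx": 0,"dy": 0,"dz": 0,"rx": -0.9,"ry": -2.2,"rz": 0},
  {"dx": 0,"dy": 0,"dz": 0,"rx": -0.9,"ry": -2.2,"rz": 0},
])

```text
clock: 3.63
tcp_pos: [0.5045, 0.132, 0.1181]
orientation: [0.527, 2.603, -0.153]
contact_force: [0.2, 0.5, 0.0]
grip_width: 0.0856
gripper_force: 0.0
```

```bash
python3 - <<'E'
from h import *
todo([.4982,.1383,.027],-22,36)
E
```

```text
t 3.63 dmm [ -1.9   4.6 -97.5] rot [-2.2 -7.4  1.1] F [0.2 0.5 0. ] j [-0.13  0.37 -0.59  2.25  1.18  0.7  -0.48] w 85.6
```

Emit:
send_rows([
  {"dx": 0,"dy": 0,"dz": 0,"rx": 0,"ry": 0,"rz": 0},
  {"dx": 0,"dy": 0,"dz": 0,"rx": 0,"ry": 0,"rz": 0},
])

```text
clock: 3.8
tcp_pos: [0.5051, 0.1318, 0.1181]
orientation: [0.53, 2.602, -0.151]
contact_force: [-0.5, 0.8, -0.7]
grip_width: 0.0852
gripper_force: 0.0
```

```bash
python3 - <<'E'
from h import *
todo([.4982,.1383,.027],-22,36)
E
```

```text
t 3.8 dmm [ -2.5   4.8 -97.6] rot [-2.3 -7.4  1.2] F [-0.5  0.8 -0.7] j [-0.12  0.37 -0.59  2.25  1.18  0.7  -0.48] w 85.2
```

Emit:
send_rows([
  {"dx": -1,"dy": 1,"dz": -5,"rx": -0.6,"ry": -1.9,"rz": 0.3},
  {"dx": -1,"dy": 2,"dz": -10,"rx": -1.1,"ry": -3.7,"rz": 0.6},
  {"dx": -2,"dy": 4,"dz": -17,"rx": -1.7,"ry": -5.6,"rz": 0.9},
  {"dx": -2,"dy": 5,"dz": -25,"rx": -2.3,"ry": -7.4,"rz": 1.2},
  {"dx": -2,"dy": 5,"dz": -25,"rx": -2.3,"ry": -7.4,"rz": 1.2},
])

```text
clock: 4.22
tcp_pos: [0.5009, 0.1371, 0.0907]
orientation: [0.477, 2.477, -0.159]
contact_force: [-0.7, 0.1, -0.0]
grip_width: 0.0854
gripper_force: 0.0
```

```bash
python3 - <<'E'
from h import *
todo([.4982,.1383,.027],-22,36)
E
```

```text
t 4.22 dmm [  1.6  -0.5 -70.1] rot [ 0.1 -0.2 -0.1] F [-0.7  0.1 -0. ] j [-0.24  0.45 -0.55  2.34  1.51  0.78 -0.87] w 85.4
```

Emit:
send_rows([
  {"dx": 0,"dy": 0,"dz": -12,"rx": 0,"ry": 0,"rz": 0},
  {"dx": 1,"dy": 0,"dz": -24,"rx": 0,"ry": 0,"rz": 0},
  {"dx": 1,"dy": 0,"dz": -36,"rx": 0,"ry": 0,"rz": 0},
  {"dx": 1,"dy": 0,"dz": -48,"rx": 0,"ry": 0,"rz": 0},
  {"dx": 1,"dy": 0,"dz": -56,"rx": 0,"ry": 0,"rz": 0},
])

```text
clock: 4.63
tcp_pos: [0.5036, 0.1366, 0.0356]
orientation: [0.481, 2.475, -0.159]
contact_force: [0.2, 0.7, -0.2]
grip_width: 0.0851
gripper_force: 0.0
```

```bash
python3 - <<'E'
from h import *
todo([.4982,.1383,.027],-22,36)
E
```

```text
t 4.63 dmm [ -1.   -0.1 -15.1] rot [ 0.1 -0.1  0. ] F [ 0.2  0.7 -0.2] j [-0.26  0.59 -0.53  2.34  1.69  0.83 -1.05] w 85.1
```

Emit:
send_rows([
  {"dx": 0,"dy": 0,"dz": -5,"rx": 0,"ry": 0,"rz": 0},
  {"dx": -1,"dy": 0,"dz": -10,"rx": 0,"ry": 0,"rz": 0},
  {"dx": -1,"dy": 0,"dz": -15,"rx": 0,"ry": 0,"rz": 0},
  {"dx": -1,"dy": 0,"dz": -15,"rx": 0,"ry": 0,"rz": 0},
])

```text
clock: 4.97
tcp_pos: [0.5016, 0.137, 0.0203]
orientation: [0.479, 2.476, -0.159]
contact_force: [0.2, 0.5, 0.5]
grip_width: 0.0851
gripper_force: 0.0
```

Emit:
send_rows([
  {"dx": 0,"dy": 0,"dz": 0,"rx": 0,"ry": 0,"rz": 0},
  {"dx": 0,"dy": 0,"dz": 0,"rx": 0,"ry": 0,"rz": 0},
  {"dx": 0,"dy": 0,"dz": 0,"rx": 0,"ry": 0,"rz": 0},
  {"dx": 0,"dy": 0,"dz": 0,"rx": 0,"ry": 0,"rz": 0},
  {"dx": 0,"dy": 0,"dz": 0,"rx": 0,"ry": 0,"rz": 0},
], jaw=30, newtons=45)

```text
clock: 5.38
tcp_pos: [0.5018, 0.1375, 0.0213]
orientation: [0.478, 2.474, -0.158]
contact_force: [-2.4, 0.3, 4.9]
grip_width: 0.0428
gripper_force: 46.1
```

```bash
python3 - <<'E'
from h import *
todo([.4982,.1383,.027],-22,36)
E
```

```text
t 5.38 dmm [ 0.8 -1.  -0.7] rot [ 0.1 -0.  -0.1] F [-2.4  0.3  4.9] j [-0.27  0.63 -0.52  2.35  1.73  0.84 -1.1 ] w 42.8
```

```bash
cat >> h.py <<'E'
PR=(.643,-.1965,-35.3)
def place(ax,ay,h,yaw=0,tilt=0,pr=None):
    """delta for the held chassis origin to anvil-frame (ax,ay) mm, underside h mm above bench"""
    from bench import r
    px,py,pw=pr or PR
    o=r.get_obs(); Rr,tr=pickle.load(open('rel.pkl','rb')) # chassis in tool
    C=R.from_euler('z',pw+yaw,degrees=True)*R.from_euler('y',-tilt,degrees=True)
    c=R.from_euler('z',pw,degrees=True).apply([ax/1e3,ay/1e3,0])+[px,py,h/1e3]
    G=C*R.from_matrix(Rr).inv(); p=c-G.apply(tr); T=R.from_rotvec(o['orientation'])
    print('t',round(o['clock'],2),'dmm',((p-o['tcp_pos'])*1000).round(1),'rot',(G*T.inv()).as_rotvec(degrees=True).round(1),'F',o['contact_force'].round(1),'j',o['joints'].round(2),'w',round(o['grip_width']*1000,1))
    now=T.apply(tr)+o['tcp_pos']-[px,py,0]; now=R.from_euler('z',-pw,degrees=True).apply(now)*1000
    e=(R.from_euler('z',-pw,degrees=True)*T*R.from_matrix(Rr)).as_rotvec(degrees=True)
    print('now in press mm',now.round(1),'rot',e.round(2), 'F press',R.from_euler('z',-pw,degrees=True).apply(o['contact_force']).round(1))
E
python3 - <<'E'
from h import *
from bench import r
o=r.get_obs(); T=R.from_rotvec(o['orientation'])
C=R.from_euler('z',-22,degrees=True)
pickle.dump(((T.inv()*C).as_matrix(),T.inv().apply(np.array([.5242,.1278,0])-o['tcp_pos'])),open('rel.pkl','wb'))
place(-140,0,60)
E
```

```text
t 5.38 dmm [   7.4 -238.5   60. ] rot [  0.    0.  -13.3] F [-2.4  0.3  4.9] j [-0.27  0.63 -0.52  2.35  1.73  0.84 -1.1 ] w 42.8
now in press mm [-284.4  196.     0. ] rot [-0.  -0.  13.3] F press [-2.2 -1.2  4.9]
```

Emit:
send_rows([
  {"dx": 0,"dy": 0,"dz": 12,"rx": 0,"ry": 0,"rz": 0},
  {"dx": 0,"dy": 0,"dz": 24,"rx": 0,"ry": 0,"rz": 0},
  {"dx": 0,"dy": 0,"dz": 36,"rx": 0,"ry": 0,"rz": 0},
  {"dx": 0,"dy": 0,"dz": 48,"rx": 0,"ry": 0,"rz": 0},
  {"dx": 0,"dy": 0,"dz": 60,"rx": 0,"ry": 0,"rz": 0},
])

```text
clock: 5.8
tcp_pos: [0.5011, 0.1374, 0.081]
orientation: [0.478, 2.476, -0.158]
contact_force: [0.2, 0.3, -0.5]
grip_width: 0.0431
gripper_force: 46.1
```

```bash
python3 - <<'E'
from h import *
place(-140,0,60)
E
```

```text
t 5.8 dmm [ 8.000e+00 -2.383e+02  2.000e-01] rot [ -0.   -0.1 -13.3] F [ 0.2  0.3 -0.5] j [-0.25  0.47 -0.54  2.34  1.54  0.78 -0.9 ] w 43.1
now in press mm [-284.8  195.5   59.7] rot [-0.05  0.1  13.3 ] F press [ 0.   0.3 -0.5]
```

Emit:
send_rows([
  {"dx": 1,"dy": -20,"dz": 0,"rx": 0,"ry": 0,"rz": -1.3},
  {"dx": 2,"dy": -44,"dz": 0,"rx": 0,"ry": 0,"rz": -2.6},
  {"dx": 2,"dy": -68,"dz": 0,"rx": 0,"ry": 0,"rz": -3.9},
  {"dx": 3,"dy": -92,"dz": 0,"rx": 0,"ry": 0,"rz": -5.2},
  {"dx": 4,"dy": -116,"dz": 0,"rx": 0,"ry": 0,"rz": -6.5},
])

```text
clock: 6.22
tcp_pos: [0.5051, 0.0204, 0.0806]
orientation: [0.619, 2.45, -0.204]
contact_force: [0.4, -0.9, -1.6]
grip_width: 0.0433
gripper_force: 46.2
```

Emit:
send_rows([
  {"dx": 1,"dy": -24,"dz": 0,"rx": 0,"ry": 0,"rz": -1.3},
  {"dx": 2,"dy": -48,"dz": 0,"rx": 0,"ry": 0,"rz": -2.6},
  {"dx": 2,"dy": -72,"dz": 0,"rx": 0,"ry": 0,"rz": -3.9},
  {"dx": 3,"dy": -98,"dz": 0,"rx": 0,"ry": 0,"rz": -5.2},
  {"dx": 4,"dy": -122,"dz": 0,"rx": 0,"ry": 0,"rz": -6.8},
])

```text
clock: 6.63
tcp_pos: [0.5089, -0.1021, 0.0805]
orientation: [0.766, 2.415, -0.252]
contact_force: [0.6, -0.2, -0.8]
grip_width: 0.0433
gripper_force: 46.2
```

```bash
python3 - <<'E'
from h import *
place(-140,0,40)
f=grab('wrist','w4'); cv2.imwrite('pics/w4b.png',cv2.resize(f['frame'],None,fx=1.5,fy=1.5))
E
```

```text
t 6.63 dmm [  0.3   1.1 -19.3] rot [-0.  -0.1  0.1] F [ 0.6 -0.2 -0.8] j [ 0.14  0.42 -0.37  2.42  1.81  0.6  -0.93] w 43.3
now in press mm [-139.6   -1.1   59.2] rot [-0.05  0.1  -0.09] F press [ 0.6  0.2 -0.8]
```

View pics/w4b.png

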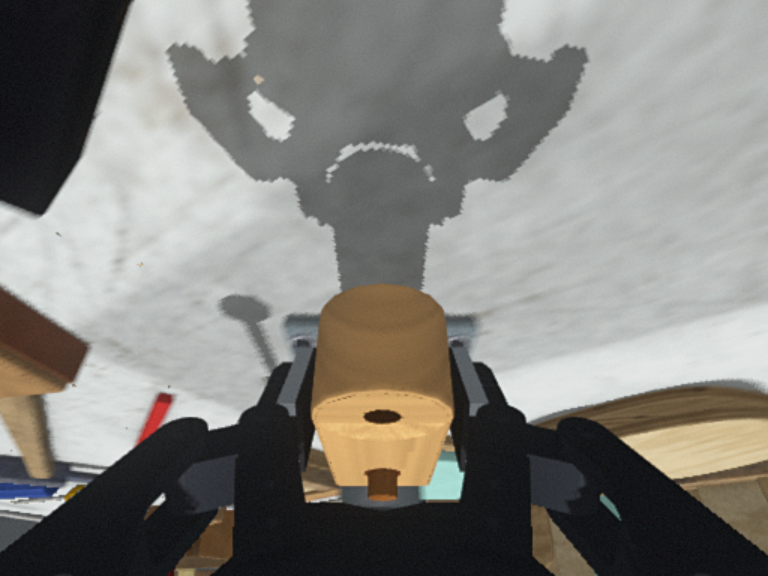

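Held straight, with the chassis mid-line (381) on the middle of the press foot (380). Now I advance while lowering, since joint 4 is near its limit here.

```bash
python3 - <<'E'
from h import *
place(-110,0,40)
place(-80,0,21)
E
```

```text
t 6.68 dmm [ 25.1 -11.1 -19.6] rot [ 0.2 -0.1  0.6] F [ 0.3 -4.7 -0. ] j [ 0.14  0.42 -0.37  2.42  1.81  0.6  -0.93] w 43.2
now in press mm [-136.9   -5.8   59.6] rot [-0.19 -0.04 -0.57] F press [ 2.9 -3.7 -0. ]
t 6.68 dmm [ 49.6 -28.5 -38.6] rot [ 0.2 -0.1  0.6] F [ 0.3 -4.7 -0. ] j [ 0.14  0.42 -0.37  2.42  1.81  0.6  -0.93] w 43.2
now in press mm [-136.9   -5.8   59.6] rot [-0.19 -0.04 -0.57] F press [ 2.9 -3.7 -0. ]
```

Emit:
send_rows([
  {"dx": 0,"dy": 0,"dz": 0,"rx": 0,"ry": 0,"rz": 0},
  {"dx": 0,"dy": 0,"dz": 0,"rx": 0,"ry": 0,"rz": 0},
])

```text
clock: 6.85
tcp_pos: [0.5093, -0.1005, 0.0806]
orientation: [0.765, 2.415, -0.25]
contact_force: [-0.4, 0.3, -1.0]
grip_width: 0.0433
gripper_force: 46.2
```

```bash
python3 - <<'E'
from h import *
place(-110,0,40)
place(-80,0,21)
E
```

```text
t 6.85 dmm [ 24.3 -17.8 -19.3] rot [-0.  -0.1  0. ] F [-0.4  0.3 -1. ] j [ 0.14  0.42 -0.38  2.42  1.81  0.6  -0.93] w 43.3
now in press mm [-140.2    0.5   59.3] rot [-0.01  0.1  -0.02] F press [-0.5  0.  -1. ]
t 6.85 dmm [ 48.8 -35.1 -38.3] rot [-0.  -0.1  0. ] F [-0.4  0.3 -1. ] j [ 0.14  0.42 -0.38  2.42  1.81  0.6  -0.93] w 43.3
now in press mm [-140.2    0.5   59.3] rot [-0.01  0.1  -0.02] F press [-0.5  0.  -1. ]
```

Emit:
send_rows([
  {"dx": 12,"dy": -9,"dz": -10,"rx": 0,"ry": 0,"rz": 0},
  {"dx": 24,"dy": -18,"dz": -19,"rx": 0,"ry": 0,"rz": 0},
  {"dx": 36,"dy": -26,"dz": -29,"rx": 0,"ry": 0,"rz": 0},
  {"dx": 49,"dy": -35,"dz": -37,"rx": 0,"ry": 0,"rz": 0},
  {"dx": 49,"dy": -35,"dz": -37,"rx": 0,"ry": 0,"rz": 0},
])

```text
clock: 7.27
tcp_pos: [0.5604, -0.1357, 0.0427]
orientation: [0.765, 2.414, -0.25]
contact_force: [0.6, -0.6, -1.2]
grip_width: 0.0433
gripper_force: 46.2
```

Emit:
send_rows([
  {"dx": 0,"dy": 0,"dz": 0,"rx": 0,"ry": 0,"rz": 0},
])

```text
clock: 7.35
tcp_pos: [0.5587, -0.1344, 0.0431]
orientation: [0.764, 2.416, -0.25]
contact_force: [-0.3, 0.4, -0.6]
grip_width: 0.0431
gripper_force: 46.2
```

```bash
python3 - <<'E'
from h import *
place(-45,0,21)
place(-36,0,19)
f=grab('wrist','w5');
E
```

```text
t 7.35 dmm [ 28.  -21.4  -0.9] rot [-0.1 -0.1 -0.1] F [-0.3  0.4 -0.6] j [ 0.2   0.55 -0.34  2.32  1.96  0.59 -0.96] w 43.1
now in press mm [-80.3   1.3  21.8] rot [0.   0.13 0.05] F press [-0.5  0.1 -0.6]
t 7.35 dmm [ 35.4 -26.6  -2.9] rot [-0.1 -0.1 -0.1] F [-0.3  0.4 -0.6] j [ 0.2   0.55 -0.34  2.32  1.96  0.59 -0.96] w 43.1
now in press mm [-80.3   1.3  21.8] rot [0.   0.13 0.05] F press [-0.5  0.1 -0.6]
```

Emit:
send_rows([
  {"dx": 7,"dy": -5,"dz": 0,"rx": 0,"ry": 0,"rz": 0},
  {"dx": 14,"dy": -11,"dz": 0,"rx": 0,"ry": 0,"rz": 0},
  {"dx": 21,"dy": -16,"dz": -1,"rx": 0,"ry": 0,"rz": 0},
  {"dx": 28,"dy": -21,"dz": -1,"rx": 0,"ry": 0,"rz": 0},
  {"dx": 28,"dy": -21,"dz": -1,"rx": 0,"ry": 0,"rz": 0},
])

```text
clock: 7.82
tcp_pos: [0.5884, -0.1583, 0.0435]
orientation: [0.767, 2.411, -0.252]
contact_force: [0.1, 0.4, -1.6]
grip_width: 0.0429
gripper_force: 46.2
```

Emit:
send_rows([
  {"dx": 4,"dy": -3,"dz": -1,"rx": 0,"ry": 0,"rz": 0},
  {"dx": 7,"dy": -5,"dz": -2,"rx": 0,"ry": 0,"rz": 0},
  {"dx": 7,"dy": -5,"dz": -2,"rx": 0,"ry": 0,"rz": 0},
])

```text
clock: 8.07
tcp_pos: [0.594, -0.1621, 0.0406]
orientation: [0.765, 2.414, -0.251]
contact_force: [0.1, -0.2, -1.8]
grip_width: 0.0432
gripper_force: 46.2
```

```bash
python3 - <<'E'
from h import *
place(-36,0,16)
place(-29.5,0,16)
E
```

```text
t 8.07 dmm [ 0.   1.  -3.3] rot [-0. -0.  0.] F [ 0.1 -0.2 -1.8] j [ 0.23  0.58 -0.29  2.23  1.96  0.54 -0.89] w 43.2
now in press mm [-35.5  -0.9  19.3] rot [-0.03  0.04 -0.04] F press [ 0.2 -0.1 -1.8]
t 8.07 dmm [ 5.3 -2.7 -3.3] rot [-0. -0.  0.] F [ 0.1 -0.2 -1.8] j [ 0.23  0.58 -0.29  2.23  1.96  0.54 -0.89] w 43.2
now in press mm [-35.5  -0.9  19.3] rot [-0.03  0.04 -0.04] F press [ 0.2 -0.1 -1.8]
```

Emit:
send_rows([
  {"dx": 0,"dy": 0,"dz": -1,"rx": 0,"ry": 0,"rz": 0},
  {"dx": 0,"dy": 1,"dz": -2,"rx": 0,"ry": 0,"rz": 0},
  {"dx": 0,"dy": 1,"dz": -3,"rx": 0,"ry": 0,"rz": 0},
  {"dx": 0,"dy": 1,"dz": -3,"rx": 0,"ry": 0,"rz": 0},
])

```text
clock: 8.4
tcp_pos: [0.5934, -0.1602, 0.0375]
orientation: [0.764, 2.415, -0.251]
contact_force: [-0.0, -0.5, -0.6]
grip_width: 0.0431
gripper_force: 46.3
```

```bash
python3 - <<'E'
from h import *
place(-29.5,0,16)
E
```

```text
t 8.4 dmm [ 6.  -4.6 -0.2] rot [-0.  -0.1 -0. ] F [-0.  -0.5 -0.6] j [ 0.23  0.59 -0.3   2.24  1.97  0.54 -0.9 ] w 43.1
now in press mm [-37.    0.3  16.2] rot [-0.03  0.08  0.02] F press [ 0.3 -0.4 -0.6]
```

Emit:
send_rows([
  {"dx": 1.6,"dy": -1.2,"dz": 0,"rx": 0,"ry": 0,"rz": 0},
  {"dx": 3.3,"dy": -2.3,"dz": 0,"rx": 0,"ry": 0,"rz": 0},
  {"dx": 3.3,"dy": -2.3,"dz": 0,"rx": 0,"ry": 0,"rz": 0},
])

```text
clock: 8.65
tcp_pos: [0.5973, -0.1633, 0.0379]
orientation: [0.765, 2.414, -0.251]
contact_force: [0.8, 0.0, -1.3]
grip_width: 0.0428
gripper_force: 46.3
```

```bash
python3 - <<'E'
from h import *
place(-29.5,0,16)
E
```

```text
t 8.65 dmm [ 2.  -1.5 -0.6] rot [-0. -0.  0.] F [ 0.8  0.  -1.3] j [ 0.23  0.59 -0.29  2.23  1.96  0.54 -0.89] w 42.8
now in press mm [-32.    0.1  16.6] rot [-0.02  0.02 -0.04] F press [ 0.7  0.5 -1.3]
```

Emit:
send_rows([
  {"dx": 0.8,"dy": -0.6,"dz": -0.5,"rx": 0,"ry": 0,"rz": 0},
  {"dx": 1.6,"dy": -1.2,"dz": -0.5,"rx": 0,"ry": 0,"rz": 0},
  {"dx": 1.6,"dy": -1.2,"dz": -0.5,"rx": 0,"ry": 0,"rz": 0},
])

```text
clock: 8.9
tcp_pos: [0.5987, -0.1643, 0.0373]
orientation: [0.765, 2.414, -0.251]
contact_force: [-0.4, -0.1, -0.7]
grip_width: 0.0433
gripper_force: 46.4
```

Emit:
send_rows([
  {"dx": 0.8,"dy": -0.6,"dz": 0,"rx": 0,"ry": 0,"rz": 0},
  {"dx": 0.8,"dy": -0.6,"dz": 0,"rx": 0,"ry": 0,"rz": 0},
])

```text
clock: 9.07
tcp_pos: [0.5995, -0.1648, 0.0373]
orientation: [0.765, 2.414, -0.251]
contact_force: [0.3, -0.3, -0.8]
grip_width: 0.0434
gripper_force: 46.5
```

```bash
python3 - <<'E'
from h import *
place(-29.5,0,16)
E
```

```text
t 9.07 dmm [-0.1 -0.1 -0.1] rot [-0. -0.  0.] F [ 0.3 -0.3 -0.8] j [ 0.23  0.59 -0.29  2.22  1.96  0.53 -0.88] w 43.4
now in press mm [-29.4   0.1  16. ] rot [-0.02  0.04 -0.01] F press [ 0.4 -0.1 -0.8]
```

No contact yet; continue in small steps.

Emit:
send_rows([
  {"dx": 0.8,"dy": -0.6,"dz": -0.3,"rx": 0,"ry": 0,"rz": 0},
  {"dx": 0.8,"dy": -0.6,"dz": -0.3,"rx": 0,"ry": 0,"rz": 0},
])

```text
clock: 9.23
tcp_pos: [0.5995, -0.1648, 0.0373]
orientation: [0.764, 2.414, -0.251]
contact_force: [-7.8, 3.8, 8.6]
grip_width: 0.0433
gripper_force: 47.9
```

Emit:
send_rows([
  {"dx": 0.8,"dy": -0.6,"dz": -0.3,"rx": 0,"ry": 0,"rz": 0},
  {"dx": 0.8,"dy": -0.6,"dz": -0.3,"rx": 0,"ry": 0,"rz": 0},
])

```text
clock: 9.4
tcp_pos: [0.5995, -0.1648, 0.0373]
orientation: [0.764, 2.415, -0.25]
contact_force: [-15.1, 7.5, 19.6]
grip_width: 0.0432
gripper_force: 49.4
```

```bash
python3 - <<'E'
from h import *
place(-29.5,0,16)
E
```

```text
t 9.4 dmm [-0.2 -0.   0. ] rot [-0.  -0.1 -0. ] F [-15.1   7.5  19.6] j [ 0.23  0.59 -0.29  2.22  1.96  0.53 -0.88] w 43.2
now in press mm [-29.4   0.1  16. ] rot [-0.02  0.08  0.04] F press [-16.6  -2.6  19.6]
```

Emit:
send_rows([
  {"dx": -0.6,"dy": 0.4,"dz": 0.5,"rx": 0,"ry": 0,"rz": 0},
  {"dx": -0.8,"dy": 0.6,"dz": 0.6,"rx": 0,"ry": 0,"rz": 0},
])

```text
clock: 9.57
tcp_pos: [0.5995, -0.1648, 0.0373]
orientation: [0.764, 2.415, -0.25]
contact_force: [-5.7, 2.4, 5.6]
grip_width: 0.0432
gripper_force: 47.3
```

Emit:
send_rows([
  {"dx": 0,"dy": 0,"dz": 0,"rx": 0,"ry": 0,"rz": 0},
  {"dx": 0,"dy": 0,"dz": 0,"rx": 0,"ry": 0,"rz": 0},
  {"dx": 0,"dy": 0,"dz": 0,"rx": 0,"ry": 0,"rz": 0},
  {"dx": 0,"dy": 0,"dz": 0,"rx": 0,"ry": 0,"rz": 0},
], jaw=66)

```text
clock: 9.9
tcp_pos: [0.6003, -0.1656, 0.0372]
orientation: [0.765, 2.414, -0.251]
contact_force: [0.7, 0.7, -0.2]
grip_width: 0.066
gripper_force: 0.0
```

```bash
python3 - <<'E'
from h import *
place(-80,0,30)
E
```

```text
t 9.9 dmm [-42.2  30.   14.1] rot [-0. -0.  0.] F [ 0.7  0.7 -0.2] j [ 0.23  0.59 -0.29  2.22  1.96  0.53 -0.88] w 66.0
now in press mm [-28.2  -0.1  15.9] rot [-0.03  0.04 -0.03] F press [ 0.1  1.  -0.2]
```

Emit:
send_rows([
  {"dx": -8,"dy": 6,"dz": 2,"rx": 0,"ry": 0,"rz": 0},
  {"dx": -18,"dy": 12,"dz": 4,"rx": 0,"ry": 0,"rz": 0},
  {"dx": -30,"dy": 21,"dz": 8,"rx": 0,"ry": 0,"rz": 0},
  {"dx": -42,"dy": 30,"dz": 16,"rx": 0,"ry": 0,"rz": 0},
  {"dx": -55,"dy": 39,"dz": 30,"rx": 0,"ry": 0,"rz": 0},
])

```text
clock: 10.32
tcp_pos: [0.5427, -0.1254, 0.0663]
orientation: [0.764, 2.417, -0.251]
contact_force: [-0.3, 0.2, 0.1]
grip_width: 0.066
gripper_force: 0.0
```

Emit:
send_rows([
  {"dx": -13,"dy": 9,"dz": 20,"rx": 0,"ry": 0,"rz": 0},
  {"dx": -20,"dy": 14,"dz": 40,"rx": 0,"ry": 0,"rz": 0},
  {"dx": -20,"dy": 14,"dz": 40,"rx": 0,"ry": 0,"rz": 0},
])

```text
clock: 10.57
tcp_pos: [0.524, -0.1106, 0.1099]
orientation: [0.761, 2.412, -0.249]
contact_force: [-0.3, -0.0, 0.4]
grip_width: 0.066
gripper_force: 0.0
```

```bash
python3 - <<'E'
from h import *
f=grab('wrist','w6'); cv2.imwrite('pics/w6b.png',cv2.resize(f['frame'],None,fx=1.5,fy=1.5))
place(-140,0,60)
P=cloud(f); q=R.from_euler('z',35.3,degrees=True).apply((P-[.643,-.1965,0]).reshape(-1,3)).reshape(P.shape)*1000
hsv=cv2.cvtColor(f['frame'],cv2.COLOR_BGR2HSV)
m=(hsv[...,1]>70)&(q[...,2]>48)&(q[...,2]<56)&(q[...,0]>-95)&(q[...,0]<30)&(abs(q[...,1])<35)
W=q[m]; print(m.sum(),W.min(0),W.max(0),cv2.minAreaRect(W[:,:2].astype(np.float32)),np.median(W[:,2]))
E
```

```text
t 10.62 dmm [-15.5  10.3 -27.7] rot [ 0.   0.1 -0.1] F [ 0.3 -0.1 -0.7] j [ 0.13  0.36 -0.33  2.38  1.7   0.54 -0.77] w 66.0
now in press mm [-121.4    0.6   87.8] rot [ 0.05 -0.09  0.09] F press [ 0.3  0.1 -0.7]
2367 [-85.03361788 -21.64569359  48.01501722] [22.82493043 21.861791   55.85656172] ((-31.14306640625, 0.07976531982421875), (107.76508331298828, 43.409976959228516), 0.36101847887039185) 52.22849643423685
```

View pics/w6b.png

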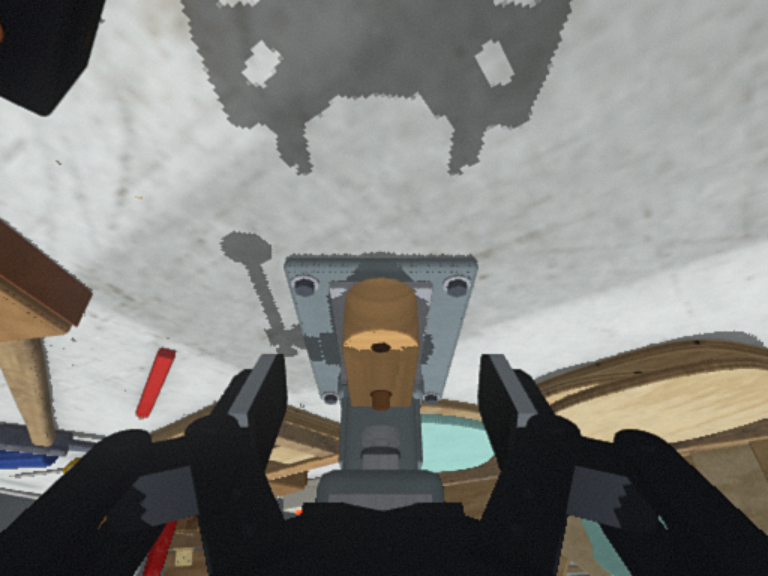

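The chassis lies flat and central in the press (pixel 381,330; 0.4° yaw, pin at (381,398) under the head). Next I go upright to the ball.

Emit:
send_rows([
  {"dx": -2,"dy": 1,"dz": 35,"rx": 0,"ry": 0,"rz": 0},
  {"dx": -2,"dy": 1,"dz": 70,"rx": 3,"ry": 4.2,"rz": 0},
  {"dx": -2,"dy": 1,"dz": 105,"rx": 6,"ry": 8.4,"rz": 0},
  {"dx": -2,"dy": 1,"dz": 140,"rx": 9,"ry": 12.6,"rz": 0},
  {"dx": -2,"dy": 1,"dz": 175,"rx": 12,"ry": 16.8,"rz": 0},
])

```text
clock: 11.03
tcp_pos: [0.5196, -0.1258, 0.1925]
orientation: [0.837, 2.55, -0.261]
contact_force: [0.1, -0.3, -0.2]
grip_width: 0.066
gripper_force: 0.0
```

Emit:
send_rows([
  {"dx": 0,"dy": 0,"dz": 25,"rx": 2.2,"ry": 3.2,"rz": 0},
  {"dx": 0,"dy": 0,"dz": 50,"rx": 4.4,"ry": 6.4,"rz": 0},
  {"dx": 0,"dy": 0,"dz": 75,"rx": 6.6,"ry": 9.6,"rz": 0},
  {"dx": 0,"dy": 0,"dz": 95,"rx": 8.8,"ry": 12.6,"rz": 0},
  {"dx": 0,"dy": 0,"dz": 95,"rx": 8.8,"ry": 12.6,"rz": 0},
])

```text
clock: 11.45
tcp_pos: [0.5244, -0.128, 0.293]
orientation: [0.914, 2.793, -0.163]
contact_force: [1.6, -0.7, 0.3]
grip_width: 0.0662
gripper_force: 0.0
```

```bash
cat >> h.py <<'E'
def ball(th,up=0,pr=None):
    """deltas to put grasp point on the ball at lever angle th, gripper upright; also print lever angle implied and tangential force"""
    from bench import r
    px,py,pw=pr or PR; o=r.get_obs(); W=R.from_euler('z',pw,degrees=True)
    a=np.radians(55)-th; b=W.apply([.024-.17*np.cos(a),-.075,.165+.17*np.sin(a)+up])+[px,py,0]
    todo(b,pw,0)
    T=R.from_rotvec(o['orientation']); g=W.inv().apply(o['tcp_pos']+T.apply([0,0,-.008])-[px,py,0])-[.024,-.075,.165]
    an=np.arctan2(g[2],-g[0]); F=W.inv().apply(o['contact_force'])
    print('theta',round(np.radians(55)-an,3),'rad mm',round(np.hypot(g[0],g[2])*1000,1),'yoff',round(g[1]*1000,1),'Fpress',F.round(1),'tang(resist)',round(F@[np.sin(an),0,np.cos(an)],1),'mom',W.inv().apply(o['moment']).round(2))
E
python3 - <<'E'
from h import *
ball(0,.085)
E
```

```text
t 11.45 dmm [ 15.3 -87.2  88.3] rot [9.5 8.9 0.9] F [ 1.6 -0.7  0.3] j [ 0.41  0.14 -0.41  1.93  0.28  0.95  0.79] w 66.2
theta 0.263 rad mm 211.5 yoff 62.7 Fpress [1.7 0.3 0.3] tang(resist) 1.3 mom [0.07 0.13 0.03]
```

Emit:
send_rows([
  {"dx": 0,"dy": 0,"dz": 20,"rx": 2,"ry": 2,"rz": 0},
  {"dx": 0,"dy": 0,"dz": 40,"rx": 4,"ry": 4,"rz": 0},
  {"dx": 0,"dy": 0,"dz": 60,"rx": 6,"ry": 6,"rz": 0.5},
  {"dx": 0,"dy": 0,"dz": 80,"rx": 8,"ry": 8,"rz": 0.9},
  {"dx": 0,"dy": 0,"dz": 88,"rx": 9.5,"ry": 8.9,"rz": 0.9},
])

```text
clock: 11.87
tcp_pos: [0.5215, -0.1269, 0.3774]
orientation: [-0.947, -2.99, 0.003]
contact_force: [0.3, -0.3, 0.0]
grip_width: 0.0661
gripper_force: 0.0
```

Emit:
send_rows([
  {"dx": 4,"dy": -22,"dz": 0,"rx": 0,"ry": 0,"rz": 0},
  {"dx": 8,"dy": -44,"dz": 0,"rx": 0,"ry": 0,"rz": 0},
  {"dx": 12,"dy": -66,"dz": 0,"rx": 0,"ry": 0,"rz": 0},
  {"dx": 15,"dy": -87,"dz": 0,"rx": 0,"ry": 0,"rz": 0},
  {"dx": 15,"dy": -87,"dz": 0,"rx": 0,"ry": 0,"rz": 0},
])

```text
clock: 12.28
tcp_pos: [0.5346, -0.2187, 0.3737]
orientation: [-0.956, -2.984, 0.008]
contact_force: [-0.5, -0.4, 0.3]
grip_width: 0.0659
gripper_force: 0.0
```

```bash
python3 - <<'E'
from h import *
ball(0,.085); ball(0,0)
from scipy.optimize import least_squares
f=grab('wrist','w7'); P=cloud(f).reshape(-1,3); b=P[(np.linalg.norm(P-[.54,-.215,.304],axis=1)<.03)]
print(len(b)); print('ball',least_squares(lambda c:np.linalg.norm(b-c,axis=1)-.015,[.54,-.215,.304],loss='soft_l1',f_scale=.001).x.round(4))
f=grab('top','t7'); P=cloud(f).reshape(-1,3); b=P[(np.linalg.norm(P-[.54,-.215,.304],axis=1)<.022)]; print(len(b))
E
```

```text
t 12.28 dmm [5.1 3.4 7.6] rot [ 0.1 -0.5  0.2] F [-0.5 -0.4  0.3] j [ 0.55  0.25 -0.34  1.6   0.09  1.32  1.15] w 65.9
theta -0.18 rad mm 238.5 yoff -5.7 Fpress [-0.2 -0.6  0.3] tang(resist) -0.1 mom [-0.07 -0.01  0.02]
t 12.28 dmm [  5.1   3.4 -77.4] rot [ 0.1 -0.5  0.2] F [-0.5 -0.4  0.3] j [ 0.55  0.25 -0.34  1.6   0.09  1.32  1.15] w 65.9
theta -0.18 rad mm 238.5 yoff -5.7 Fpress [-0.2 -0.6  0.3] tang(resist) -0.1 mom [-0.07 -0.01  0.02]
1333
ball [ 0.5404 -0.2158  0.3043]
75
```

Emit:
send_rows([
  {"dx": 3,"dy": 2,"dz": -10,"rx": 0,"ry": 0,"rz": 0},
  {"dx": 5.5,"dy": 3,"dz": -27,"rx": 0,"ry": -0.5,"rz": 0},
  {"dx": 5.5,"dy": 3,"dz": -44,"rx": 0,"ry": -0.5,"rz": 0},
  {"dx": 5.5,"dy": 3,"dz": -61,"rx": 0,"ry": -0.5,"rz": 0},
  {"dx": 5.5,"dy": 3,"dz": -77,"rx": 0,"ry": -0.5,"rz": 0},
])

```text
clock: 12.8
tcp_pos: [0.5411, -0.208, 0.2974]
orientation: [0.942, 2.994, 0.002]
contact_force: [0.4, -0.5, 0.0]
grip_width: 0.066
gripper_force: 0.0
```

Emit:
send_rows([
  {"dx": 0,"dy": 0,"dz": 0,"rx": 0,"ry": 0,"rz": 0},
  {"dx": 0,"dy": 0,"dz": 0,"rx": 0,"ry": 0,"rz": 0},
])

```text
clock: 12.97
tcp_pos: [0.541, -0.2085, 0.2982]
orientation: [0.943, 2.995, 0.003]
contact_force: [0.6, -0.0, 1.1]
grip_width: 0.0661
gripper_force: 0.0
```

```bash
python3 - <<'E'
from h import *
ball(0,0)
E
```

```text
t 12.97 dmm [-1.3 -6.8 -1.9] rot [-0.1  0.1 -0.3] F [ 0.6 -0.   1.1] j [ 0.54  0.29 -0.35  1.7   0.11  1.16  1.12] w 66.1
theta 0.007 rad mm 173.2 yoff 6.3 Fpress [0.5 0.3 1.1] tang(resist) 1.1 mom [0.03 0.02 0.02]
```

Emit:
send_rows([
  {"dx": -1,"dy": -4,"dz": -1,"rx": 0,"ry": 0,"rz": 0},
  {"dx": -1,"dy": -7,"dz": -2,"rx": 0,"ry": 0,"rz": 0},
  {"dx": -1,"dy": -7,"dz": -2,"rx": 0,"ry": 0,"rz": 0},
])

```text
clock: 13.22
tcp_pos: [0.5407, -0.218, 0.2981]
orientation: [0.946, 2.99, 0.002]
contact_force: [-0.3, -0.2, 0.8]
grip_width: 0.066
gripper_force: 0.0
```

```bash
python3 - <<'E'
from h import *
ball(0,0)
E
```

```text
t 13.22 dmm [-1.   2.8 -1.9] rot [ 0.   0.3 -0.2] F [-0.3 -0.2  0.8] j [ 0.55  0.3  -0.34  1.7   0.11  1.16  1.14] w 66.0
theta -0.018 rad mm 170.2 yoff -1.7 Fpress [-0.2 -0.4  0.8] tang(resist) 0.3 mom [-0.01 -0.02  0.01]
```

Emit:
send_rows([
  {"dx": 0,"dy": 0,"dz": 0,"rx": 0,"ry": 0,"rz": 0},
  {"dx": 0,"dy": 0,"dz": 0,"rx": 0,"ry": 0,"rz": 0},
  {"dx": 0,"dy": 0,"dz": 0,"rx": 0,"ry": 0,"rz": 0},
  {"dx": 0,"dy": 0,"dz": 0,"rx": 0,"ry": 0,"rz": 0},
  {"dx": 0,"dy": 0,"dz": 0,"rx": 0,"ry": 0,"rz": 0},
], jaw=20, newtons=50)

```text
clock: 13.63
tcp_pos: [0.5414, -0.2158, 0.2982]
orientation: [0.943, 2.99, 0.005]
contact_force: [1.0, 4.0, 4.8]
grip_width: 0.0275
gripper_force: 49.0
```

```bash
python3 - <<'E'
from h import *
ball(0,0);ball(0.15)
E
```

```text
t 13.63 dmm [-1.8  0.6 -1.9] rot [-0.1  0.4 -0.3] F [1.  4.  4.8] j [ 0.55  0.3  -0.35  1.7   0.11  1.16  1.14] w 27.5
theta -0.015 rad mm 170.6 yoff 0.5 Fpress [-1.5  3.8  4.8] tang(resist) 1.5 mom [ 0.77  0.25 -0.02]
t 13.63 dmm [-17.9  12.  -18.1] rot [-0.1  0.4 -0.3] F [1.  4.  4.8] j [ 0.55  0.3  -0.35  1.7   0.11  1.16  1.14] w 27.5
theta -0.015 rad mm 170.6 yoff 0.5 Fpress [-1.5  3.8  4.8] tang(resist) 1.5 mom [ 0.77  0.25 -0.02]
```

```bash
cat >> h.py <<'E'
def table(t0,ths):
    W=R.from_euler('z',PR[2],degrees=True); p=lambda t:W.apply([-.17*np.cos(np.radians(55)-t),0,.17*np.sin(np.radians(55)-t)])*1000
    for t in ths: print(round(t,3),(p(t)-p(t0)).round(1))
E
python3 - <<'E'
from h import *
table(0,[.06,.12,.18,.24,.3]);table(.3,[.36,.42,.48,.54,.6]);table(.6,[.65,.7])
E
```

```text
0.06 [-6.7  4.7 -6.1]
0.12 [-13.    9.2 -12.7]
0.18 [-19.1  13.5 -19.7]
0.24 [-24.7  17.5 -27.2]
0.3 [-30.   21.3 -35. ]
0.36 [-4.9  3.5 -8.2]
0.42 [ -9.4   6.7 -16.8]
0.48 [-13.5   9.5 -25.7]
0.54 [-17.1  12.1 -34.9]
0.6 [-20.2  14.3 -44.3]
0.65 [-2.3  1.6 -8. ]
0.7 [ -4.2   3.  -16.2]
```

Emit:
send_rows([
  {"dx": -6.7,"dy": 4.7,"dz": -6.1,"rx": 0,"ry": 0,"rz": 0},
  {"dx": -13,"dy": 9.2,"dz": -12.7,"rx": 0,"ry": 0,"rz": 0},
  {"dx": -19.1,"dy": 13.5,"dz": -19.7,"rx": 0,"ry": 0,"rz": 0},
  {"dx": -24.7,"dy": 17.5,"dz": -27.2,"rx": 0,"ry": 0,"rz": 0},
  {"dx": -30,"dy": 21.3,"dz": -35,"rx": 0,"ry": 0,"rz": 0},
])

```text
clock: 14.05
tcp_pos: [0.5116, -0.1948, 0.2636]
orientation: [0.942, 2.989, 0.004]
contact_force: [1.7, 3.1, 5.5]
grip_width: 0.0274
gripper_force: 50.5
```

```bash
python3 - <<'E'
from h import *
ball(.3)
E
```

```text
t 14.05 dmm [-2.   0.8 -2.4] rot [ 0.   0.5 -0.3] F [1.7 3.1 5.5] j [ 0.55  0.27 -0.36  1.82  0.1   1.06  1.11] w 27.4
theta 0.281 rad mm 169.9 yoff 0.4 Fpress [-0.4  3.5  5.5] tang(resist) 4.0 mom [ 0.65 -0.06 -0.03]
```

Emit:
send_rows([
  {"dx": 0,"dy": 0,"dz": 0,"rx": 0,"ry": 0,"rz": 0},
  {"dx": 0,"dy": 0,"dz": 0,"rx": 0,"ry": 0,"rz": 0},
])

```text
clock: 14.22
tcp_pos: [0.5113, -0.1946, 0.2631]
orientation: [0.942, 2.991, 0.004]
contact_force: [1.1, 6.5, 5.5]
grip_width: 0.027
gripper_force: 50.6
```

```bash
python3 - <<'E'
from h import *
ball(.3)
E
```

```text
t 14.22 dmm [-1.7  0.6 -1.9] rot [-0.   0.4 -0.3] F [1.1 6.5 5.5] j [ 0.55  0.27 -0.36  1.82  0.1   1.06  1.11] w 27.0
theta 0.285 rad mm 169.9 yoff 0.4 Fpress [-2.8  5.9  5.5] tang(resist) 2.5 mom [0.9  0.29 0.18]
```

Emit:
send_rows([
  {"dx": -5.1,"dy": 3.1,"dz": -8.2,"rx": 0,"ry": 0,"rz": 0},
  {"dx": -9.7,"dy": 6.3,"dz": -16.8,"rx": 0,"ry": 0,"rz": 0},
  {"dx": -13.8,"dy": 9.1,"dz": -25.7,"rx": 0,"ry": 0,"rz": 0},
  {"dx": -17.4,"dy": 11.7,"dz": -34.9,"rx": 0,"ry": 0,"rz": 0},
  {"dx": -17.4,"dy": 11.7,"dz": -34.9,"rx": 0,"ry": 0,"rz": 0},
])

```text
clock: 14.63
tcp_pos: [0.4941, -0.1825, 0.2273]
orientation: [0.942, 2.991, 0.005]
contact_force: [3.1, 5.5, 5.0]
grip_width: 0.0273
gripper_force: 52.5
```

```bash
python3 - <<'E'
from h import *
ball(.54)
table(.54,np.arange(.57,.73,.03)); table(.72,np.arange(.75,.9,.03))
E
```

```text
t 14.63 dmm [-1.6  0.6 -0.9] rot [-0.1  0.4 -0.3] F [3.1 5.5 5. ] j [ 0.54  0.27 -0.36  1.91  0.11  0.97  1.09] w 27.3
theta 0.531 rad mm 168.9 yoff 0.3 Fpress [-0.7  6.3  5. ] tang(resist) 4.3 mom [ 1.13 -0.01 -0.04]
0.57 [-1.6  1.2 -4.7]
0.6 [-3.2  2.2 -9.4]
0.63 [ -4.6   3.2 -14.2]
0.66 [ -5.9   4.1 -19.1]
0.69 [ -7.   5. -24.]
0.72 [ -8.1   5.7 -28.9]
0.75 [-0.9  0.7 -5. ]
0.78 [ -1.7   1.2 -10. ]
0.81 [ -2.4   1.7 -15. ]
0.84 [ -3.    2.1 -20.1]
0.87 [ -3.4   2.4 -25.1]
0.9 [ -3.7   2.6 -30.2]
```

Emit:
send_rows([
  {"dx": -1.9,"dy": 0.8,"dz": -4.7,"rx": 0,"ry": 0,"rz": 0},
  {"dx": -3.5,"dy": 1.8,"dz": -9.4,"rx": 0,"ry": 0,"rz": 0},
  {"dx": -3.5,"dy": 1.8,"dz": -9.4,"rx": 0,"ry": 0,"rz": 0},
])

```text
clock: 14.88
tcp_pos: [0.4914, -0.1806, 0.2186]
orientation: [0.941, 2.99, 0.006]
contact_force: [3.0, 6.0, 5.2]
grip_width: 0.0275
gripper_force: 52.9
```

Emit:
send_rows([
  {"dx": -1.4,"dy": 1,"dz": -4.8,"rx": 0,"ry": 0,"rz": 0},
  {"dx": -2.7,"dy": 1.9,"dz": -9.7,"rx": 0,"ry": 0,"rz": 0},
  {"dx": -2.7,"dy": 1.9,"dz": -9.7,"rx": 0,"ry": 0,"rz": 0},
])

```text
clock: 15.13
tcp_pos: [0.4894, -0.1791, 0.2091]
orientation: [0.941, 2.988, 0.006]
contact_force: [5.0, 5.3, 4.3]
grip_width: 0.0274
gripper_force: 53.4
```

Emit:
send_rows([
  {"dx": -1.1,"dy": 0.9,"dz": -4.9,"rx": 0,"ry": 0,"rz": 0},
  {"dx": -2.2,"dy": 1.6,"dz": -9.8,"rx": 0,"ry": 0,"rz": 0},
  {"dx": -2.2,"dy": 1.6,"dz": -9.8,"rx": 0,"ry": 0,"rz": 0},
])

```text
clock: 15.38
tcp_pos: [0.4871, -0.1776, 0.1993]
orientation: [0.942, 2.989, 0.006]
contact_force: [4.9, 5.5, 4.6]
grip_width: 0.0273
gripper_force: 53.8
```

Emit:
send_rows([
  {"dx": -0.9,"dy": 0.7,"dz": -5,"rx": 0,"ry": 0,"rz": 0},
  {"dx": -1.7,"dy": 1.2,"dz": -10,"rx": 0,"ry": 0,"rz": 0},
  {"dx": -1.7,"dy": 1.2,"dz": -10,"rx": 0,"ry": 0,"rz": 0},
])

```text
clock: 15.63
tcp_pos: [0.4854, -0.1763, 0.1895]
orientation: [0.942, 2.989, 0.006]
contact_force: [3.3, 6.5, 7.1]
grip_width: 0.0275
gripper_force: 54.6
```

```bash
python3 - <<'E'
from h import *
ball(.78)
table(.78,np.arange(.81,.98,.03));table(.96,np.arange(.98,1.1,.02))
E
```

```text
t 15.63 dmm [-2.7  1.4 -2.1] rot [-0.1  0.5 -0.3] F [3.3 6.5 7.1] j [ 0.53  0.3  -0.36  1.97  0.13  0.89  1.07] w 27.5
theta 0.765 rad mm 167.5 yoff 0.3 Fpress [-1.1  7.2  7.1] tang(resist) 6.7 mom [ 1.24 -0.06 -0.08]
0.81 [-0.7  0.5 -5. ]
0.84 [ -1.2   0.9 -10.1]
0.87 [ -1.7   1.2 -15.2]
0.9 [ -2.    1.4 -20.2]
0.93 [ -2.2   1.5 -25.3]
0.96 [ -2.2   1.6 -30.4]
0.98 [ 0.  -0.  -3.4]
1.0 [ 0.1 -0.1 -6.8]
1.02 [  0.3  -0.2 -10.2]
1.04 [  0.4  -0.3 -13.6]
1.06 [  0.7  -0.5 -17. ]
1.08 [  1.   -0.7 -20.4]
1.1 [  1.4  -1.  -23.7]
```

Emit:
send_rows([
  {"dx": -1.1,"dy": 0.8,"dz": -5,"rx": 0,"ry": 0,"rz": 0},
  {"dx": -2,"dy": 1.5,"dz": -10.1,"rx": 0,"ry": 0,"rz": 0},
  {"dx": -2,"dy": 1.5,"dz": -10.1,"rx": 0,"ry": 0,"rz": 0},
])

```text
clock: 15.88
tcp_pos: [0.4841, -0.1754, 0.1797]
orientation: [0.942, 2.987, 0.005]
contact_force: [5.3, 4.4, 6.6]
grip_width: 0.0271
gripper_force: 55.1
```

Emit:
send_rows([
  {"dx": -0.5,"dy": 0.3,"dz": -5.1,"rx": 0,"ry": 0,"rz": 0},
  {"dx": -0.8,"dy": 0.5,"dz": -10.1,"rx": 0,"ry": 0,"rz": 0},
  {"dx": -0.8,"dy": 0.5,"dz": -10.1,"rx": 0,"ry": 0,"rz": 0},
])

```text
clock: 16.13
tcp_pos: [0.4834, -0.1749, 0.1696]
orientation: [0.941, 2.987, 0.005]
contact_force: [4.7, 4.7, 7.9]
grip_width: 0.0276
gripper_force: 55.9
```

Emit:
send_rows([
  {"dx": -0.2,"dy": 0.1,"dz": -5,"rx": 0,"ry": 0,"rz": 0},
  {"dx": -0.2,"dy": 0.2,"dz": -9,"rx": 0,"ry": 0,"rz": 0},
  {"dx": -0.2,"dy": 0.2,"dz": -9,"rx": 0,"ry": 0,"rz": 0},
])

```text
clock: 16.38
tcp_pos: [0.4834, -0.1748, 0.1607]
orientation: [0.941, 2.987, 0.005]
contact_force: [3.6, 4.9, 7.6]
grip_width: 0.0273
gripper_force: 56.6
```

```bash
python3 - <<'E'
from h import *
ball(.96)
E
```

```text
t 16.38 dmm [-2.8  1.5 -3.7] rot [-0.   0.6 -0.3] F [3.6 4.9 7.6] j [ 0.52  0.33 -0.35  2.    0.15  0.82  1.04] w 27.3
theta 0.938 rad mm 166.9 yoff 0.4 Fpress [0.1 6.1 7.6] tang(resist) 7.6 mom [ 1.37 -0.37  0.09]
```

Emit:
send_rows([
  {"dx": 0,"dy": 0,"dz": -3,"rx": 0,"ry": 0,"rz": 0},
  {"dx": 0,"dy": 0,"dz": -6,"rx": 0,"ry": 0,"rz": 0},
  {"dx": 0,"dy": 0,"dz": -9,"rx": 0,"ry": 0,"rz": 0},
  {"dx": 0,"dy": 0,"dz": -9,"rx": 0,"ry": 0,"rz": 0},
])

```text
clock: 16.72
tcp_pos: [0.4834, -0.1748, 0.1519]
orientation: [0.942, 2.987, 0.005]
contact_force: [5.7, 5.3, 7.8]
grip_width: 0.0278
gripper_force: 57.1
```

Emit:
send_rows([
  {"dx": 0.2,"dy": -0.1,"dz": -1,"rx": 0,"ry": 0,"rz": 0},
  {"dx": 0.2,"dy": -0.1,"dz": -2,"rx": 0,"ry": 0,"rz": 0},
])

```text
clock: 16.88
tcp_pos: [0.4834, -0.1748, 0.1501]
orientation: [0.942, 2.987, 0.005]
contact_force: [3.7, 4.6, 7.4]
grip_width: 0.0271
gripper_force: 57.2
```

```bash
python3 - <<'E'
from h import *
ball(1.0)
E
```

```text
t 16.88 dmm [-2.8  1.4  0.1] rot [-0.   0.6 -0.3] F [3.7 4.6 7.4] j [ 0.52  0.35 -0.35  2.01  0.16  0.8   1.04] w 27.1
theta 1.001 rad mm 167.0 yoff 0.4 Fpress [0.3 5.9 7.4] tang(resist) 7.4 mom [ 1.37 -0.12 -0.02]
```

```bash
python3 - <<'E'
from h import *
f=load('w3'); P=cloud(f); c=R.from_euler('z',22,degrees=True).apply((P-[.5242,.1278,0]).reshape(-1,3)).reshape(P.shape)*1000
d=np.hypot(c[...,0]-30,c[...,1])
a=c[...,2][(d<4.5)]; b=c[...,2][(d>10)&(d<18)&(abs(c[...,1])<17)&(c[...,0]<50)]
print(len(a),np.percentile(a,[10,25,50,75,90]),np.median(b))
E
```

```text
54 [45.00893151 45.40540999 45.79070308 46.12364857 46.30241519] 36.14125738673996
```

Emit:
send_rows([
  {"dx": 0.1,"dy": -0.1,"dz": -3,"rx": 0,"ry": 0,"rz": 0},
  {"dx": 0.2,"dy": -0.1,"dz": -6,"rx": 0,"ry": 0,"rz": 0},
  {"dx": 0.4,"dy": -0.3,"dz": -9,"rx": 0,"ry": 0,"rz": 0},
  {"dx": 0.6,"dy": -0.4,"dz": -12,"rx": 0,"ry": 0,"rz": 0},
  {"dx": 0.6,"dy": -0.4,"dz": -12,"rx": 0,"ry": 0,"rz": 0},
])

```text
clock: 17.3
tcp_pos: [0.4842, -0.1753, 0.1378]
orientation: [0.941, 2.987, 0.005]
contact_force: [4.5, 4.5, 7.8]
grip_width: 0.0274
gripper_force: 57.8
```

Emit:
send_rows([
  {"dx": 0.1,"dy": -0.1,"dz": -0.5,"rx": 0,"ry": 0,"rz": 0},
  {"dx": 0.1,"dy": -0.1,"dz": -1,"rx": 0,"ry": 0,"rz": 0},
  {"dx": 0.1,"dy": -0.1,"dz": -1.5,"rx": 0,"ry": 0,"rz": 0},
])

```text
clock: 17.55
tcp_pos: [0.4843, -0.1754, 0.1366]
orientation: [0.941, 2.987, 0.005]
contact_force: [3.4, 4.7, 8.9]
grip_width: 0.0273
gripper_force: 57.8
```

```bash
python3 - <<'E'
from h import *
ball(1.1)
E
```

```text
t 17.55 dmm [-2.4  1.1 -3.4] rot [ 0.   0.6 -0.3] F [3.4 4.7 8.9] j [ 0.51  0.37 -0.35  2.02  0.17  0.77  1.03] w 27.3
theta 1.082 rad mm 167.1 yoff 0.5 Fpress [0.1 5.8 8.9] tang(resist) 8.9 mom [ 1.33 -0.27  0.1 ]
```

Emit:
send_rows([
  {"dx": 0.1,"dy": 0,"dz": -0.5,"rx": 0,"ry": 0,"rz": 0},
  {"dx": 0.1,"dy": 0,"dz": -1,"rx": 0,"ry": 0,"rz": 0},
])

```text
clock: 17.72
tcp_pos: [0.4844, -0.1756, 0.1357]
orientation: [0.942, 2.987, 0.005]
contact_force: [3.3, 4.4, 7.9]
grip_width: 0.0278
gripper_force: 58.0
```

Emit:
send_rows([
  {"dx": 0.1,"dy": -0.1,"dz": -0.5,"rx": 0,"ry": 0,"rz": 0},
])

```text
clock: 17.8
tcp_pos: [0.4845, -0.1756, 0.1352]
orientation: [0.942, 2.987, 0.005]
contact_force: [3.6, 5.0, 8.8]
grip_width: 0.0273
gripper_force: 58.1
```

Emit:
send_rows([
  {"dx": 0.1,"dy": 0,"dz": -0.5,"rx": 0,"ry": 0,"rz": 0},
  {"dx": 0.1,"dy": 0,"dz": -1,"rx": 0,"ry": 0,"rz": 0},
])

```text
clock: 17.97
tcp_pos: [0.4845, -0.1757, 0.1342]
orientation: [0.942, 2.987, 0.005]
contact_force: [4.1, 5.3, 8.8]
grip_width: 0.0273
gripper_force: 58.1
```

Emit:
send_rows([
  {"dx": 0.1,"dy": -0.1,"dz": -0.5,"rx": 0,"ry": 0,"rz": 0},
])

```text
clock: 18.05
tcp_pos: [0.4846, -0.1757, 0.1337]
orientation: [0.942, 2.987, 0.005]
contact_force: [3.1, 6.0, 8.4]
grip_width: 0.0273
gripper_force: 58.1
```

Emit:
send_rows([
  {"dx": 0.1,"dy": 0,"dz": -0.5,"rx": 0,"ry": 0,"rz": 0},
  {"dx": 0.1,"dy": 0,"dz": -1,"rx": 0,"ry": 0,"rz": 0},
])

```text
clock: 18.22
tcp_pos: [0.4848, -0.1758, 0.1327]
orientation: [0.942, 2.986, 0.005]
contact_force: [3.7, 4.3, 9.3]
grip_width: 0.0273
gripper_force: 58.2
```

Emit:
send_rows([
  {"dx": 0.1,"dy": -0.1,"dz": -0.5,"rx": 0,"ry": 0,"rz": 0},
])

```text
clock: 18.3
tcp_pos: [0.4848, -0.1758, 0.1322]
orientation: [0.941, 2.987, 0.005]
contact_force: [2.5, 4.8, 9.6]
grip_width: 0.0274
gripper_force: 58.2
```

Emit:
send_rows([
  {"dx": 0.1,"dy": 0,"dz": -0.5,"rx": 0,"ry": 0,"rz": 0},
])

```text
clock: 18.38
tcp_pos: [0.4849, -0.1759, 0.1317]
orientation: [0.941, 2.987, 0.005]
contact_force: [2.6, 3.9, 8.5]
grip_width: 0.0276
gripper_force: 58.2
```

Emit:
send_rows([
  {"dx": 0.1,"dy": -0.1,"dz": -0.5,"rx": 0,"ry": 0,"rz": 0},
])

```text
clock: 18.47
tcp_pos: [0.485, -0.1759, 0.1312]
orientation: [0.941, 2.987, 0.005]
contact_force: [2.9, 5.2, 8.7]
grip_width: 0.0273
gripper_force: 58.2
```

Emit:
send_rows([
  {"dx": 0.1,"dy": -0.1,"dz": -0.6,"rx": 0,"ry": 0,"rz": 0},
])

```text
clock: 18.55
tcp_pos: [0.4851, -0.176, 0.1306]
orientation: [0.941, 2.987, 0.005]
contact_force: [3.6, 3.4, 8.4]
grip_width: 0.0276
gripper_force: 58.4
```

Emit:
send_rows([
  {"dx": 0.1,"dy": -0.1,"dz": -0.6,"rx": 0,"ry": 0,"rz": 0},
])

```text
clock: 18.63
tcp_pos: [0.4852, -0.1761, 0.13]
orientation: [0.942, 2.987, 0.005]
contact_force: [3.5, 5.4, 9.7]
grip_width: 0.0278
gripper_force: 58.4
```

Emit:
send_rows([
  {"dx": 0.1,"dy": -0.1,"dz": -0.6,"rx": 0,"ry": 0,"rz": 0},
])

```text
clock: 18.72
tcp_pos: [0.4852, -0.1761, 0.1293]
orientation: [0.942, 2.987, 0.005]
contact_force: [3.4, 5.4, 8.8]
grip_width: 0.0275
gripper_force: 58.4
```

Emit:
send_rows([
  {"dx": 0.1,"dy": -0.1,"dz": -0.6,"rx": 0,"ry": 0,"rz": 0},
])

```text
clock: 18.8
tcp_pos: [0.4853, -0.1762, 0.1287]
orientation: [0.942, 2.987, 0.005]
contact_force: [3.4, 6.3, 8.2]
grip_width: 0.0274
gripper_force: 58.4
```

Emit:
send_rows([
  {"dx": 0.1,"dy": -0.1,"dz": -0.6,"rx": 0,"ry": 0,"rz": 0},
])

```text
clock: 18.88
tcp_pos: [0.4855, -0.1763, 0.1281]
orientation: [0.942, 2.987, 0.005]
contact_force: [3.1, 4.6, 9.3]
grip_width: 0.0275
gripper_force: 58.5
```

Emit:
send_rows([
  {"dx": 0.1,"dy": -0.1,"dz": -0.6,"rx": 0,"ry": 0,"rz": 0},
])

```text
clock: 18.97
tcp_pos: [0.4856, -0.1764, 0.1275]
orientation: [0.941, 2.987, 0.005]
contact_force: [3.3, 5.4, 9.1]
grip_width: 0.0275
gripper_force: 58.6
```

Emit:
send_rows([
  {"dx": 0.2,"dy": -0.1,"dz": -0.6,"rx": 0,"ry": 0,"rz": 0},
])

```text
clock: 19.05
tcp_pos: [0.4857, -0.1764, 0.1269]
orientation: [0.941, 2.987, 0.005]
contact_force: [2.7, 5.9, 8.3]
grip_width: 0.0276
gripper_force: 58.6
```

Emit:
send_rows([
  {"dx": 0.2,"dy": -0.1,"dz": -0.6,"rx": 0,"ry": 0,"rz": 0},
])

```text
clock: 19.13
tcp_pos: [0.4858, -0.1765, 0.1262]
orientation: [0.941, 2.988, 0.005]
contact_force: [2.0, 5.8, 9.1]
grip_width: 0.0274
gripper_force: 58.6
```

Emit:
send_rows([
  {"dx": 0.2,"dy": -0.1,"dz": -0.6,"rx": 0,"ry": 0,"rz": 0},
])

```text
clock: 19.22
tcp_pos: [0.4858, -0.1765, 0.1256]
orientation: [0.941, 2.988, 0.005]
contact_force: [2.4, 5.4, 9.1]
grip_width: 0.0274
gripper_force: 58.6
```

Emit:
send_rows([
  {"dx": 0.1,"dy": -0.1,"dz": -0.6,"rx": 0,"ry": 0,"rz": 0},
])

```text
clock: 19.3
tcp_pos: [0.4861, -0.1767, 0.125]
orientation: [0.942, 2.987, 0.005]
contact_force: [2.5, 5.6, 8.9]
grip_width: 0.0276
gripper_force: 58.8
```

Emit:
send_rows([
  {"dx": 0.2,"dy": -0.1,"dz": -0.6,"rx": 0,"ry": 0,"rz": 0},
])

```text
clock: 19.38
tcp_pos: [0.4861, -0.1768, 0.1244]
orientation: [0.943, 2.987, 0.005]
contact_force: [2.8, 6.5, 8.7]
grip_width: 0.0276
gripper_force: 58.8
```

Emit:
send_rows([
  {"dx": 0.2,"dy": -0.1,"dz": -0.6,"rx": 0,"ry": 0,"rz": 0},
])

```text
clock: 19.47
tcp_pos: [0.4862, -0.1769, 0.1238]
orientation: [0.943, 2.988, 0.005]
contact_force: [2.1, 5.2, 8.7]
grip_width: 0.0275
gripper_force: 58.8
```

Emit:
send_rows([
  {"dx": 0.2,"dy": -0.1,"dz": -0.6,"rx": 0,"ry": 0,"rz": 0},
])

```text
clock: 19.55
tcp_pos: [0.4865, -0.177, 0.1231]
orientation: [0.941, 2.988, 0.005]
contact_force: [1.6, 5.6, 8.2]
grip_width: 0.0277
gripper_force: 58.9
```

Emit:
send_rows([
  {"dx": 0.2,"dy": -0.1,"dz": -0.6,"rx": 0,"ry": 0,"rz": 0},
])

```text
clock: 19.63
tcp_pos: [0.4867, -0.177, 0.1225]
orientation: [0.941, 2.988, 0.004]
contact_force: [2.1, 5.3, 9.2]
grip_width: 0.0274
gripper_force: 58.9
```

```bash
python3 - <<'E'
from h import *
ball(1.16)
E
```

```text
t 19.63 dmm [-3.4  1.7  0.7] rot [-0.   0.5 -0.3] F [2.1 5.3 9.2] j [ 0.51  0.39 -0.34  2.02  0.19  0.74  1.02] w 27.4
theta 1.168 rad mm 166.5 yoff 0.5 Fpress [-1.4  5.5  9.2] tang(resist) 9.3 mom [1.31 0.1  0.28]
```

Emit:
send_rows([
  {"dx": 0.1,"dy": -0.1,"dz": -0.6,"rx": 0,"ry": 0,"rz": 0},
])

```text
clock: 19.72
tcp_pos: [0.4867, -0.1771, 0.1219]
orientation: [0.941, 2.988, 0.004]
contact_force: [1.4, 5.4, 8.8]
grip_width: 0.0272
gripper_force: 58.9
```

Emit:
send_rows([
  {"dx": 0.1,"dy": -0.1,"dz": -0.6,"rx": 0,"ry": 0,"rz": 0},
])

```text
clock: 19.8
tcp_pos: [0.4868, -0.1772, 0.1213]
orientation: [0.941, 2.988, 0.005]
contact_force: [1.7, 4.1, 9.7]
grip_width: 0.0273
gripper_force: 58.9
```

Emit:
send_rows([
  {"dx": 0.1,"dy": -0.1,"dz": -0.6,"rx": 0,"ry": 0,"rz": 0},
])

```text
clock: 19.88
tcp_pos: [0.4869, -0.1773, 0.1207]
orientation: [0.941, 2.988, 0.005]
contact_force: [2.3, 6.1, 7.9]
grip_width: 0.0272
gripper_force: 58.9
```

Emit:
send_rows([
  {"dx": 0.1,"dy": -0.1,"dz": -0.6,"rx": 0,"ry": 0,"rz": 0},
])

```text
clock: 19.97
tcp_pos: [0.4872, -0.1775, 0.1202]
orientation: [0.942, 2.988, 0.005]
contact_force: [2.5, 6.4, 8.7]
grip_width: 0.0272
gripper_force: 59.1
```

Emit:
send_rows([
  {"dx": 0.1,"dy": -0.1,"dz": -0.6,"rx": 0,"ry": 0,"rz": 0},
])

```text
clock: 20.05
tcp_pos: [0.4872, -0.1776, 0.1196]
orientation: [0.943, 2.987, 0.005]
contact_force: [2.4, 5.9, 9.1]
grip_width: 0.0273
gripper_force: 59.1
```

Emit:
send_rows([
  {"dx": 0.1,"dy": -0.1,"dz": -0.6,"rx": 0,"ry": 0,"rz": 0},
])

```text
clock: 20.13
tcp_pos: [0.4876, -0.1777, 0.1191]
orientation: [0.942, 2.987, 0.005]
contact_force: [3.0, 4.6, 9.3]
grip_width: 0.0275
gripper_force: 59.2
```

Emit:
send_rows([
  {"dx": 0.1,"dy": -0.1,"dz": -0.6,"rx": 0,"ry": 0,"rz": 0},
])

```text
clock: 20.22
tcp_pos: [0.4878, -0.1779, 0.1185]
orientation: [0.941, 2.987, 0.005]
contact_force: [2.4, 4.5, 7.7]
grip_width: 0.0276
gripper_force: 59.3
```

Emit:
send_rows([
  {"dx": 0.2,"dy": -0.1,"dz": -0.6,"rx": 0,"ry": 0,"rz": 0},
])

```text
clock: 20.3
tcp_pos: [0.4879, -0.1779, 0.1178]
orientation: [0.94, 2.988, 0.005]
contact_force: [1.7, 4.4, 8.6]
grip_width: 0.0277
gripper_force: 59.3
```

Emit:
send_rows([
  {"dx": 0.2,"dy": -0.1,"dz": -0.6,"rx": 0,"ry": 0,"rz": 0},
])

```text
clock: 20.38
tcp_pos: [0.488, -0.178, 0.1172]
orientation: [0.94, 2.988, 0.004]
contact_force: [2.2, 4.8, 10.4]
grip_width: 0.0278
gripper_force: 59.4
```

Emit:
send_rows([
  {"dx": 0.1,"dy": -0.1,"dz": -0.6,"rx": 0,"ry": 0,"rz": 0},
])

```text
clock: 20.47
tcp_pos: [0.4881, -0.178, 0.1167]
orientation: [0.94, 2.988, 0.004]
contact_force: [0.9, 5.5, 12.5]
grip_width: 0.0275
gripper_force: 59.5
```

```bash
python3 - <<'E'
from h import *
ball(1.2)
# ram top height from top camera, against rest
for t in ('top0',None):
    f=load(t) if t else grab('top','t8')
    P=cloud(f).reshape(-1,3); s=P[(np.hypot(P[:,0]-.6445,P[:,1]+.195)<.009)]; print(t,len(s),np.percentile(s[:,2],[50,70,90]).round(4))
E
```

```text
t 20.47 dmm [-3.6  1.9 -0.2] rot [ 0.   0.6 -0.4] F [ 0.9  5.5 12.5] j [ 0.51  0.41 -0.34  2.02  0.19  0.73  1.01] w 27.5
theta 1.205 rad mm 166.1 yoff 0.5 Fpress [-2.4  5.  12.5] tang(resist) 12.7 mom [1.28 0.27 0.38]
top0 25 [0.2592 0.26   0.2616]
None 23 [0.2355 0.2368 0.2379]
```

The force is rising (8.6, 10.4, 12.5) at about 1.20 rad as predicted, so the ram is going solid. A little more to confirm.

Emit:
send_rows([
  {"dx": 0.1,"dy": 0,"dz": -0.5,"rx": 0,"ry": 0,"rz": 0},
])

```text
clock: 20.6
tcp_pos: [0.4881, -0.1781, 0.1164]
orientation: [0.94, 2.988, 0.004]
contact_force: [0.2, 5.0, 14.3]
grip_width: 0.028
gripper_force: 59.6
```

Emit:
send_rows([
  {"dx": 0.1,"dy": 0,"dz": -0.4,"rx": 0,"ry": 0,"rz": 0},
])

```text
clock: 20.68
tcp_pos: [0.4881, -0.1781, 0.1161]
orientation: [0.94, 2.988, 0.004]
contact_force: [0.6, 5.6, 15.1]
grip_width: 0.0272
gripper_force: 59.7
```

```bash
python3 - <<'E'
from h import *
ball(1.2)
E
```

```text
t 20.68 dmm [-3.6  2.   0.5] rot [ 0.   0.5 -0.4] F [ 0.6  5.6 15.1] j [ 0.51  0.41 -0.34  2.02  0.19  0.73  1.01] w 27.2
theta 1.209 rad mm 166.2 yoff 0.5 Fpress [-2.7  4.9 15.1] tang(resist) 15.3 mom [1.09 0.41 0.34]
```

Emit:
send_rows([
  {"dx": 0,"dy": 0,"dz": -0.5,"rx": 0,"ry": 0,"rz": 0},
  {"dx": 0,"dy": 0,"dz": -0.5,"rx": 0,"ry": 0,"rz": 0},
  {"dx": 0,"dy": 0,"dz": -0.5,"rx": 0,"ry": 0,"rz": 0},
])

```text
clock: 20.93
tcp_pos: [0.4882, -0.1781, 0.1159]
orientation: [0.94, 2.988, 0.004]
contact_force: [0.0, 5.1, 16.0]
grip_width: 0.0275
gripper_force: 59.7
```

```bash
python3 - <<'E'
from h import *
ball(1.2)
W=R.from_euler('z',PR[2],degrees=True); p=lambda t:W.apply([-.17*np.cos(np.radians(55)-t),0,.17*np.sin(np.radians(55)-t)])*1000
for a,b in [(1.21,.95),(.95,.65),(.65,.35),(.35,.02)]:
    print(a,b,[(p(t)-p(a)).round(1).tolist() for t in np.linspace(a,b,6)[1:]])
E
```

```text
t 20.93 dmm [-3.7  2.   0.7] rot [ 0.   0.5 -0.4] F [ 0.   5.1 16. ] j [ 0.51  0.41 -0.34  2.02  0.19  0.73  1.01] w 27.5
theta 1.21 rad mm 166.2 yoff 0.5 Fpress [-2.9  4.2 16. ] tang(resist) 16.2 mom [1.1  0.56 0.38]
1.21 0.95 [[-1.6, 1.1, 8.6], [-2.8, 2.0, 17.3], [-3.7, 2.6, 26.1], [-4.2, 3.0, 34.9], [-4.3, 3.1, 43.8]]
0.95 0.65 [[0.3, -0.2, 10.2], [1.2, -0.8, 20.3], [2.5, -1.8, 30.4], [4.3, -3.0, 40.4], [6.6, -4.7, 50.2]]
0.65 0.35 [[2.8, -2.0, 9.6], [6.0, -4.3, 19.0], [9.7, -6.9, 28.1], [13.8, -9.8, 37.0], [18.4, -13.0, 45.5]]
0.35 0.02 [[5.5, -3.9, 9.0], [11.4, -8.1, 17.5], [17.9, -12.6, 25.5], [24.7, -17.5, 33.0], [31.9, -22.6, 39.9]]
```

Solid at 16 N with almost no further travel. Now I ride the lever back up.

Emit:
send_rows([
  {"dx": -1.6,"dy": 1.1,"dz": 8.6,"rx": 0,"ry": 0,"rz": 0},
  {"dx": -2.8,"dy": 2,"dz": 17.3,"rx": 0,"ry": 0,"rz": 0},
  {"dx": -3.7,"dy": 2.6,"dz": 26.1,"rx": 0,"ry": 0,"rz": 0},
  {"dx": -4.2,"dy": 3,"dz": 34.9,"rx": 0,"ry": 0,"rz": 0},
  {"dx": -4.3,"dy": 3.1,"dz": 43.8,"rx": 0,"ry": 0,"rz": 0},
])

```text
clock: 21.35
tcp_pos: [0.4831, -0.1747, 0.1588]
orientation: [0.944, 2.989, 0.006]
contact_force: [5.9, 3.7, 1.5]
grip_width: 0.0274
gripper_force: 59.3
```

Emit:
send_rows([
  {"dx": 0.3,"dy": -0.2,"dz": 10.2,"rx": 0,"ry": 0,"rz": 0},
  {"dx": 1.2,"dy": -0.8,"dz": 20.3,"rx": 0,"ry": 0,"rz": 0},
  {"dx": 2.5,"dy": -1.8,"dz": 30.4,"rx": 0,"ry": 0,"rz": 0},
  {"dx": 4.3,"dy": -3,"dz": 40.4,"rx": 0,"ry": 0,"rz": 0},
  {"dx": 6.6,"dy": -4.7,"dz": 50.2,"rx": 0,"ry": 0,"rz": 0},
])

```text
clock: 21.77
tcp_pos: [0.4881, -0.1783, 0.2082]
orientation: [0.943, 2.993, 0.006]
contact_force: [1.6, 7.0, 1.6]
grip_width: 0.0277
gripper_force: 59.2
```

Emit:
send_rows([
  {"dx": 2.8,"dy": -2,"dz": 9.6,"rx": 0,"ry": 0,"rz": 0},
  {"dx": 6,"dy": -4.3,"dz": 19,"rx": 0,"ry": 0,"rz": 0},
  {"dx": 9.7,"dy": -6.9,"dz": 28.1,"rx": 0,"ry": 0,"rz": 0},
  {"dx": 13.8,"dy": -9.8,"dz": 37,"rx": 0,"ry": 0,"rz": 0},
  {"dx": 18.4,"dy": -13,"dz": 45.5,"rx": 0,"ry": 0,"rz": 0},
])

```text
clock: 22.18
tcp_pos: [0.5068, -0.1915, 0.2538]
orientation: [0.942, 2.993, 0.006]
contact_force: [3.9, 6.0, -0.3]
grip_width: 0.0278
gripper_force: 58.0
```

```bash
python3 - <<'E'
from h import *
ball(.35);ball(.2);ball(.1);ball(.02)
E
```

```text
t 22.18 dmm [-1.3  0.4  0.5] rot [-0.1  0.3 -0.3] F [ 3.9  6.  -0.3] j [ 0.55  0.27 -0.36  1.84  0.1   1.04  1.11] w 27.8
theta 0.348 rad mm 168.6 yoff 0.4 Fpress [-0.3  7.2 -0.3] tang(resist) -0.4 mom [ 1.44  0.39 -0.15]
t 22.18 dmm [11.8 -8.9 20.3] rot [-0.1  0.3 -0.3] F [ 3.9  6.  -0.3] j [ 0.55  0.27 -0.36  1.84  0.1   1.04  1.11] w 27.8
theta 0.348 rad mm 168.6 yoff 0.4 Fpress [-0.3  7.2 -0.3] tang(resist) -0.4 mom [ 1.44  0.39 -0.15]
t 22.18 dmm [ 21.9 -16.   32. ] rot [-0.1  0.3 -0.3] F [ 3.9  6.  -0.3] j [ 0.55  0.27 -0.36  1.84  0.1   1.04  1.11] w 27.8
theta 0.348 rad mm 168.6 yoff 0.4 Fpress [-0.3  7.2 -0.3] tang(resist) -0.4 mom [ 1.44  0.39 -0.15]
t 22.18 dmm [ 30.6 -22.2  40.4] rot [-0.1  0.3 -0.3] F [ 3.9  6.  -0.3] j [ 0.55  0.27 -0.36  1.84  0.1   1.04  1.11] w 27.8
theta 0.348 rad mm 168.6 yoff 0.4 Fpress [-0.3  7.2 -0.3] tang(resist) -0.4 mom [ 1.44  0.39 -0.15]
```

Emit:
send_rows([
  {"dx": 5.5,"dy": -3.9,"dz": 9,"rx": 0,"ry": 0,"rz": 0},
  {"dx": 11.4,"dy": -8.5,"dz": 17.5,"rx": 0,"ry": 0,"rz": 0},
  {"dx": 17.9,"dy": -13,"dz": 25.5,"rx": 0,"ry": 0,"rz": 0},
  {"dx": 24.4,"dy": -17.8,"dz": 33,"rx": 0,"ry": 0,"rz": 0},
  {"dx": 29,"dy": -21,"dz": 38,"rx": 0,"ry": 0,"rz": 0},
])

```text
clock: 22.6
tcp_pos: [0.5357, -0.2119, 0.2912]
orientation: [0.942, 2.995, 0.008]
contact_force: [-5.6, 16.2, -22.6]
grip_width: 0.0273
gripper_force: 53.7
```

Emit:
send_rows([
  {"dx": 0,"dy": 0,"dz": 0,"rx": 0,"ry": 0,"rz": 0},
  {"dx": 0,"dy": 0,"dz": 0,"rx": 0,"ry": 0,"rz": 0},
])

```text
clock: 22.77
tcp_pos: [0.5356, -0.2117, 0.2909]
orientation: [0.942, 2.995, 0.008]
contact_force: [1.9, 6.6, 0.0]
grip_width: 0.0276
gripper_force: 55.0
```

```bash
python3 - <<'E'
from h import *
ball(.0)
E
```

```text
t 22.77 dmm [ 4.1 -3.5  5.4] rot [-0.2  0.2 -0.4] F [1.9 6.6 0. ] j [ 0.55  0.29 -0.35  1.72  0.1   1.14  1.14] w 27.6
theta 0.045 rad mm 168.8 yoff 0.5 Fpress [-2.2  6.5  0. ] tang(resist) -1.7 mom [1.59 0.77 0.23]
```

```bash
python3 - <<'E'
from h import *
f=grab('wrist','w9'); g=f['frame']; P=cloud(f)
uv=proj(f,[.5404,-.2158,.3043]); print(uv)
d=np.linalg.norm(P-[.5404,-.2158,.3043],axis=-1); m=(d<.0185)&(abs((P-[.5404,-.2158,.3043])@[.578,.816,0])<.010); print(m.sum(), P[m].mean(0) if m.any() else 0)
from scipy.optimize import least_squares
b=P[m]; print(least_squares(lambda c:np.linalg.norm(b-c,axis=1)-.015,[.5404,-.2158,.3043],loss='soft_l1',f_scale=.001).x.round(4))
E
```

```text
[254.93406834 284.20831367]
2844 [ 0.53514162 -0.21215822  0.3138257 ]
[ 0.5403 -0.2157  0.3043]
```

The ball is back at its rest position, so I can open and withdraw upward.

Emit:
send_rows([
  {"dx": 0,"dy": 0,"dz": 0,"rx": 0,"ry": 0,"rz": 0},
  {"dx": 0,"dy": 0,"dz": 0,"rx": 0,"ry": 0,"rz": 0},
  {"dx": 0,"dy": 0,"dz": 0,"rx": 0,"ry": 0,"rz": 0},
  {"dx": 0,"dy": 0,"dz": 0,"rx": 0,"ry": 0,"rz": 0},
], jaw=66)

```text
clock: 23.15
tcp_pos: [0.5346, -0.2152, 0.291]
orientation: [0.947, 2.991, 0.001]
contact_force: [0.1, -0.2, 0.3]
grip_width: 0.0656
gripper_force: 0.0
```

Emit:
send_rows([
  {"dx": 0,"dy": 0,"dz": 12,"rx": 0,"ry": 0,"rz": 0},
  {"dx": 0,"dy": 0,"dz": 30,"rx": 0,"ry": 0,"rz": 0},
  {"dx": 0,"dy": 0,"dz": 50,"rx": 0,"ry": 0,"rz": 0},
  {"dx": 0,"dy": 0,"dz": 75,"rx": 0,"ry": 0,"rz": 0},
  {"dx": 0,"dy": 0,"dz": 100,"rx": 0,"ry": 0,"rz": 0},
])

```text
clock: 23.57
tcp_pos: [0.5345, -0.2145, 0.3929]
orientation: [0.945, 2.991, 0.002]
contact_force: [0.3, -0.8, 0.8]
grip_width: 0.0662
gripper_force: 0.0
```

Emit:
send_rows([
  {"dx": -14,"dy": 30,"dz": 0,"rx": 0,"ry": 0,"rz": 0},
  {"dx": -28,"dy": 60,"dz": 0,"rx": 0,"ry": 0,"rz": 0},
  {"dx": -42,"dy": 90,"dz": 0,"rx": 0,"ry": 0,"rz": 0},
  {"dx": -56,"dy": 120,"dz": 0,"rx": 0,"ry": 0,"rz": 0},
  {"dx": -70,"dy": 150,"dz": 0,"rx": 0,"ry": 0,"rz": 0},
])

```text
clock: 23.98
tcp_pos: [0.4641, -0.0631, 0.3922]
orientation: [0.945, 2.99, 0.002]
contact_force: [-0.1, 1.1, -0.8]
grip_width: 0.066
gripper_force: 0.0
```

Emit:
send_rows([
  {"dx": 0,"dy": 0,"dz": -30,"rx": -3,"ry": -4.2,"rz": 0},
  {"dx": 0,"dy": 0,"dz": -60,"rx": -6,"ry": -8.4,"rz": 0},
  {"dx": 0,"dy": 0,"dz": -85,"rx": -9,"ry": -12.6,"rz": 0},
  {"dx": 0,"dy": 0,"dz": -105,"rx": -12,"ry": -16.8,"rz": 0},
  {"dx": 0,"dy": 0,"dz": -105,"rx": -12,"ry": -16.8,"rz": 0},
])

```text
clock: 24.4
tcp_pos: [0.4591, -0.0636, 0.2812]
orientation: [0.836, 2.668, -0.163]
contact_force: [-1.5, -1.2, -0.9]
grip_width: 0.066
gripper_force: 0.0
```

```bash
python3 - <<'E'
from h import *
from bench import r
f=grab('wrist','wA'); P=cloud(f); o=r.get_obs(); print(o['clock'],o['tcp_pos'],o['contact_force'])
q=R.from_euler('z',35.3,degrees=True).apply((P-[.643,-.1965,0]).reshape(-1,3)).reshape(P.shape)*1000
hsv=cv2.cvtColor(f['frame'],cv2.COLOR_BGR2HSV)
m=(hsv[...,1]>70)&(q[...,2]>46)&(q[...,2]<66)&(q[...,0]>-95)&(q[...,0]<30)&(abs(q[...,1])<35)
W=q[m]; print(m.sum(),W.min(0).round(1),W.max(0).round(1),cv2.minAreaRect(W[:,:2].astype(np.float32)),np.percentile(W[:,2],[5,50,95]))
s=np.hypot(q[...,0],q[...,1])<5; z=q[...,2][s]; print('pin zone',len(z),np.nanpercentile(z,[5,50,95]) if len(z) else 0)
uv=proj(f,[.62,-.18,.05]).astype(int); print(uv)
c=f['frame'][max(0,uv[1]-75):uv[1]+75,max(0,uv[0]-95):uv[0]+95]; cv2.imwrite('pics/cA.png',cv2.resize(c,None,fx=4,fy=4,interpolation=cv2.INTER_CUBIC))
E
```

```text
24.45 [ 0.46194794 -0.0639164   0.28449272] [ 0.07840207 -0.36644788 -0.07022444]
1387 [-84.4 -21.5  46.2] [19.4 22.  54.3] ((-32.775115966796875, -0.16951751708984375), (103.37512969970703, 43.68955993652344), 1.2555168867111206) [50.77071648 52.32100814 53.38568239]
pin zone 21 [51.688144   52.84268389 53.73469051]
[253 219]
```

View pics/cA.png

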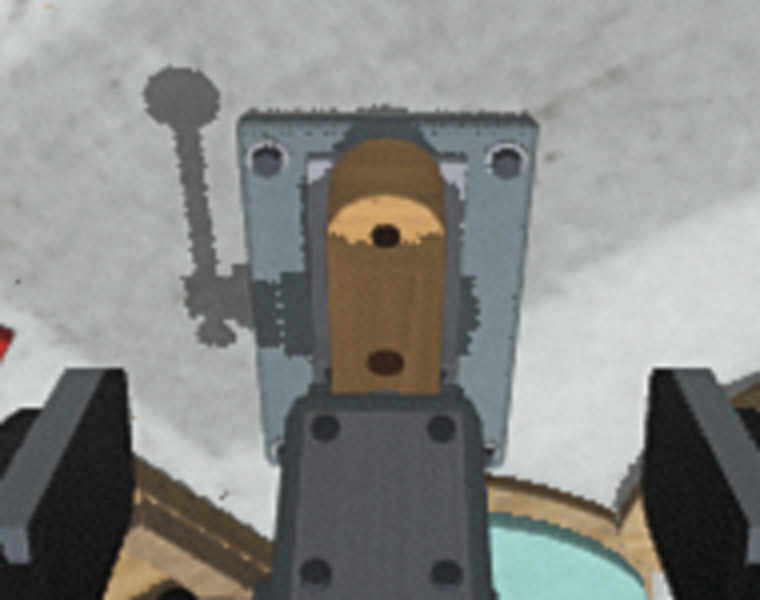

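The pin at crop (385,362) is level with the wood (52.8 against 52.3 mm, within the noise). The chassis is square and central, the lever is at rest, and the gripper is clear. I hand in.

```bash
python3 -c "
from bench import r
print(r.hand_in())"
```

```text
the job is handed in; nothing more can be done
None
```

The job is handed in (no verdict came back): chassis square against the rear stop, pin driven flush at about 1.2 rad with a peak press of 16 N, lever back at rest and gripper clear, about 24.5 s on the clock.

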